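Clamp a batch of power modules in the test cradle

TASK

Load every power module on the bench into the test cradle for its burn-in: free the clamp knob on the sliding stop, draw the stop back, and stand all the modules upright in the channel in one row, starting at the fixed end block, each with its longer side across the channel. Slide the stop up until the row is closed up with no gaps, lock it with the clamp knob, and set the selector dial to the mark whose number of dots equals the number of modules loaded. Leave the side cutter and the pliers where they lie.

Things in the scene. Friction and masses are not known exactly. Their poses are not given: they have to be found in the camera images.
- module_1_center (a point): loose potted power module: plain black block 40 x 32 mm in plan, 38 mm tall (0.10 to 0.20 kg), aluminium cap and four 5 mm brass studs on top. The point is its centre, half-way up (19 mm above its underside); x along the 40 mm, y along the 32 mm, z up. A half turn makes no difference. Two to four are present; an absent one reads None
- module_2_center (a point): loose potted power module: plain black block 40 x 32 mm in plan, 38 mm tall (0.10 to 0.20 kg), aluminium cap and four 5 mm brass studs on top. The point is its centre, half-way up (19 mm above its underside); x along the 40 mm, y along the 32 mm, z up. A half turn makes no difference. Two to four are present; an absent one reads None
- module_3_center (a point): loose potted power module: plain black block 40 x 32 mm in plan, 38 mm tall (0.10 to 0.20 kg), aluminium cap and four 5 mm brass studs on top. The point is its centre, half-way up (19 mm above its underside); x along the 40 mm, y along the 32 mm, z up. A half turn makes no difference. Two to four are present; an absent one reads None
- module_4_center (a point): loose potted power module: plain black block 40 x 32 mm in plan, 38 mm tall (0.10 to 0.20 kg), aluminium cap and four 5 mm brass studs on top. The point is its centre, half-way up (19 mm above its underside); x along the 40 mm, y along the 32 mm, z up. A half turn makes no difference. Two to four are present; an absent one reads None
- row_end (a point): point on the channel floor (12 mm above the bench), on the channel's centre line, at the foot of the inner face of the fixed steel end block (14 mm thick, 32 mm high). y runs along the cradle: the module row goes from here towards -y, end block and dial lie towards +y; x across the channel, z up. The channel is 46 mm wide between rails 6 mm high, 5 mm thick
- cradle: the test cradle: an aluminium base plate 80 x 316 mm, 12 mm thick, with the channel, end block, sliding stop and a dial housing on it; fixed to the bench for the run, but in another place and turned each time. Origin under the middle of the plate; same axes as row_end, which lies at [0, 0.072, 0.012] here
- stop_face (a point): middle of the rubber face of the sliding stop, on the channel's centre line, 19 mm above the channel floor; same axes as row_end. The stop is a dark steel block in the channel, 43 mm wide, 33 mm high, reaching from this face 40 mm towards -y; the modules stand between it and the end block
- stop (a joint): position of the sliding stop = clear gap in m between the end block and the stop face, 0 to 0.175; grows as it is drawn away from the end block. When free it slides with about 1.2 N; when locked it holds about 30 N. It starts locked at 0.01 to 0.05
- stop_knob_grip (a point): point on the vertical axis of the clamp knob on top of the stop (20 mm behind the stop face), 66 mm above the bench, at grip height. The knob is a black bar 12 mm thick, 40 mm long, 24 mm tall, from 52 to 76 mm above the bench; below it a washer (top 49 mm) on the stop (top 45 mm). Grip it across its thickness; the stop can be slid by it too
- stop_knob (a joint): angle of the clamp knob, 0 to 1.7 rad, growing clockwise seen from above (tightening). 0 = fully free, bar along the channel; 1.57 = bar across the channel. It begins to grip at about 0.9; it is locked above 1.3 and free below 0.4. It starts locked (1.35 to 1.6), stays where it is left, and takes up to 0.1 N m to turn
- dial_grip (a point): point on the vertical axis of the selector dial, 58 mm above the bench, at grip height. The dial is a grey bar 12 mm thick, 38 mm long, 26 mm tall, from 44 to 70 mm above the bench, on a disc of 42 mm diameter (top 45 mm) on a black housing 74 x 70 mm (top 40 mm) at the +y end of the cradle; a white line on top shows its pointing end
- dial (a joint): angle of the selector dial in rad, growing clockwise seen from above. Five detents 0.524 apart: 0 = off (white dash; pointing to +y of row_end), 0.524 = one dot, 1.047 = two dots, 1.571 = three dots (pointing to +x of row_end), 2.094 = four dots. Let go near a detent, it snaps into it. It starts at off; a detent takes up to about 0.1 N m to pass
- side_cutter: side cutter with red handles, 136 x 54 x 12 mm, lying loose beyond the modules; not to be moved. Origin under its middle
- pliers: pliers with blue handles, 152 x 54 x 12 mm, lying loose to the right of the cradle; not to be moved. Origin under its middle
Things that resemble listed ones, but are neither listed nor needed, are in the scene too. Leave any purple look-alike of the part that bears module_3_center alone.

How it is judged:
By the outcome, as a careful person would: the job done as asked, in the order asked, and still so for the second after the job is handed in, with the robot touching nothing.
Of module_1, module_2, module_3, module_4 only 2 to 4 are there at a start; the rules pass over those that are not, and their reading is None.
At some moment in a run one of module_1, module_2, module_3, module_4 may be knocked a few centimetres aside while the robot is not near it.
Once in a run the grip may slacken for a moment while it holds something.
It also fails if it takes over 210 s, if anything falls off the work surface, if the arm or the gripper's body presses on something with over 40 N, if the wrist force passes 120 N, or if a joint passes its speed limit or range.

ROBOT

A 7-joint arm with a two-finger parallel gripper is mounted at the origin on a cart in front of the work surface, level with it; the furniture and walls round the work are solid. World frame = base frame: x ahead of the robot, y to its left, z up, the work surface at z = 0. Lengths are in m, angles in rad, forces in N, time in s.
With the tool pointing down it reaches from about 0.425 to 0.875 m from the base axis. Payload 8.4 kg.
Tool frame: the origin (TCP) lies midway between the tips of the shut fingers; the grasp point (between the pads) lies 19 mm behind it; z points along the fingers, y is the direction in which the jaws open and shut (so a half turn about z gives the same grasp; the last joint's range is limited). The gripper opens to 85 mm and grips with 20 to 120 N. Pads are 22 mm wide; open, the fingers measure 114 mm over their backs; the gripper's body (76 mm by 85 mm) begins 54 mm behind the grasp point. The pads swing forward as they close: fully open they stand 13 mm farther back than shut.
Start: joints at [-1.205, 0.333, 0.04, 1.465, -0.013, 1.343, -0.059], TCP at [0.291, 0.581, 0.231] pointing down, gripper open.
Joint ranges: [-2.58, 2.58], [-0.38, 2.09], [-1.3, 1.39], [0.25, 2.4], [-1.5, 4.64], [0.08, 2.09], [-2.65, 2.65]. Speed limits (rad/s): [2.22, 2.22, 2.79, 2.79, 3.14, 3.14, 3.14].

INTERFACE

Orientations are given as a unit quaternion [w, x, y, z].
In Python, from plant import ctrl gives the robot as it stands.
- The arm moves only by the tool play_rows, never from a script. Its argument "motion" is one flat list of numbers, 7 for each row, row after row: the shift along the tool's x, y, z in mm, then the turn, a rotation vector about the tool's x, y, z in rad, then the finger opening in mm, from 0 to 85.4. A call has 1 to 5 rows; each row is the pose to reach, as a shift and turn from the pose measured when the call began, along the tool's axes at that moment; what a row does not reach only later rows make up. A row lasts 1/10 s, in which the tool goes at most 50 mm and 8.59 degrees, less where a joint would pass 70% of its speed; a pose out of reach is approached as far as the arm can. A call with a gripper value outside its range is refused whole. The fingers move at their own pace and stop on an object; "squeeze" is the grip in N (left out, the last holds). Time passes only in rows, so rows that repeat a pose let the fingers close. It gives the time, the measured TCP pose, the force and the opening at its end, in the units of the state.
- ctrl.sense(): the state, without advancing time (a new reading comes with each control period).
- ctrl.capture(name): name is "side" or "top"; returns (picture, depth): 384x512x3 uint8, red, green, blue; 384x512 float32, m along the optical axis (not along the pixel's ray), 0 where there is no reading.
- ctrl.calibration(name): a dict with "intrinsics" (3x3 intrinsics, pixels), "dist" ([k1, k2, p1, p2, k3] as OpenCV has them; the pictures are not rectified), "cam_to_world" (4x4, takes a point from camera to world coordinates). Camera axes: x right, y down, z forward; pixel columns grow to the right and rows downward; lengths in m; the calibration is good to about 2 mm. A picture is of the moment at which its call begins. calibration takes no time and is no camera call.
- ctrl.sign_off(): hands the job in, once; it reports no verdict.
The state is a dict: "clock": time; "joint_pos": joint angles; "qvel": joint speeds; "tau": joint torques, N m; "ee_pos": TCP position; "ee_rot": TCP orientation; "ft_force": force on the tool from outside, world axes, zero at the start; "ft_torque": the same for the moment, N m; "width": finger opening in m.
Only numpy, scipy, OpenCV 4.12 (cv2) and the standard library are available. Lean on these libraries where they do the work, as an engineer would, in place of code of your own. Each camera call takes 0.05 s, during which the arm holds its last target. There are 200 camera calls.

## Working session

There is one attempt and no reset: what is moved stays moved. The work goes in short steps, Python scripts to look and compute and a tool call to move; the robot and the scene stay as the last step left them, time stands still between calls to the robot, and variables do not carry over. Pictures are saved under pics/ and viewed, about 12 in all and at most 16, crops included, and the job is handed in when it is done.

Besides the shell and the picture viewer there is one more tool, called after "Call:" as name(argument=value, ...), one argument or row to a line, values as JSON. play_rows: Moves the arm, as the interface text tells. Its arguments: {"type":"object","properties":{"motion":{"type":"array"},"squeeze":{"type":"number"}},"required":["motion"]}

```bash
mkdir -p pics; ls; cat > h.py <<'E'
import numpy as np, cv2
from plant import ctrl
from scipy.spatial.transform import Rotation as R
def cap(n,f=None):
    p,d=ctrl.capture(n)
    if f: cv2.imwrite('pics/'+f,cv2.cvtColor(p,cv2.COLOR_RGB2BGR))
    np.savez('last_%s.npz'%n,p=p,d=d)
    return p,d
def pt(n,u,v,d=None,z=None):
    """world point of pixel: by depth or by plane z"""
    c=ctrl.calibration(n);K=np.array(c['intrinsics'],float);T=np.array(c['cam_to_world'])
    q=cv2.undistortPoints(np.array([[[u,v]]],float),K,np.array(c['dist'],float))[0,0]
    r=np.array([q[0],q[1],1.])
    if z is not None:
        w=T[:3,:3]@r; s=(z-T[2,3])/w[2]
    else: s=d
    return T[:3,:3]@(r*s)+T[:3,3]
def cloud(n,p,d):
    c=ctrl.calibration(n);K=np.array(c['intrinsics'],float);T=np.array(c['cam_to_world'])
    v,u=np.mgrid[0:384,0:512]
    q=cv2.undistortPoints(np.stack([u,v],-1).reshape(-1,1,2).astype(float),K,np.array(c['dist'],float))[:,0]
    X=np.c_[q,np.ones(len(q))]*d.reshape(-1,1)
    return (X@T[:3,:3].T+T[:3,3]).reshape(384,512,3)
def tool(dw,yaw=None):
    "world shift -> tool mm"
    s=ctrl.sense();w,x,y,z=s['ee_rot']
    M=R.from_quat([x,y,z,w]).as_matrix()
    return M.T@np.array(dw)*1000
def proj(n,P):
    c=ctrl.calibration(n);K=np.array(c['intrinsics'],float);T=np.linalg.inv(np.array(c['cam_to_world']))
    return cv2.projectPoints(np.atleast_2d(P).astype(float),cv2.Rodrigues(T[:3,:3])[0],T[:3,3],K,np.array(c['dist'],float))[0][:,0]
E
python3 - <<'E'
from h import *
for n in('top','side'):
    p,d=cap(n)
    cv2.imwrite('pics/%s0.png'%n,cv2.resize(cv2.cvtColor(p,cv2.COLOR_RGB2BGR),(800,600),interpolation=cv2.INTER_CUBIC))
    print(n,np.round(ctrl.calibration(n)['cam_to_world'],3).tolist(),ctrl.calibration(n)['intrinsics'])
print(ctrl.sense())
E
```

```text
pics
top [[0.028, -0.997, 0.069, 0.415], [-1.0, -0.027, 0.004, -0.218], [-0.002, -0.069, -0.998, 1.666], [0.0, 0.0, 0.0, 1.0]] [[459.49043391   0.         258.27810802]
 [  0.         459.49043391 186.82051466]
 [  0.           0.           1.        ]]
side [[-0.997, -0.039, 0.066, 0.462], [-0.076, 0.635, -0.769, 0.656], [-0.012, -0.771, -0.636, 0.769], [0.0, 0.0, 0.0, 1.0]] [[398.68378961   0.         258.97511181]
 [  0.         398.68378961 193.82722113]
 [  0.           0.           1.        ]]
{'clock': 0.1, 'joint_pos': array([-1.20519354,  0.33377038,  0.03989558,  1.4661744 , -0.0134244 ,
        1.34330965, -0.05851541]), 'qvel': array([-7.27556467e-04, -7.26869441e-04, -6.04703758e-04, -2.03678099e-03,
       -1.00633835e-03,  1.65497210e-05, -2.92472794e-03]), 'tau': array([ 3.44972330e-03, -6.60016251e+01,  1.36965852e+00, -4.06472790e+01,
        1.69609417e-02,  9.06331436e-03,  3.04059029e-05]), 'ee_pos': array([0.29120286, 0.58066053, 0.2305598 ]), 'ee_rot': array([-1.24324799e-04,  2.30342930e-01,  9.73109268e-01, -6.86627843e-04]), 'ft_force': array([ 0.16091808, -0.26326109,  0.19727215]), 'ft_torque': array([-0.05056242, -0.02547827,  0.02680247]), 'width': 0.08557235673856572}
```

View pics/top0.png

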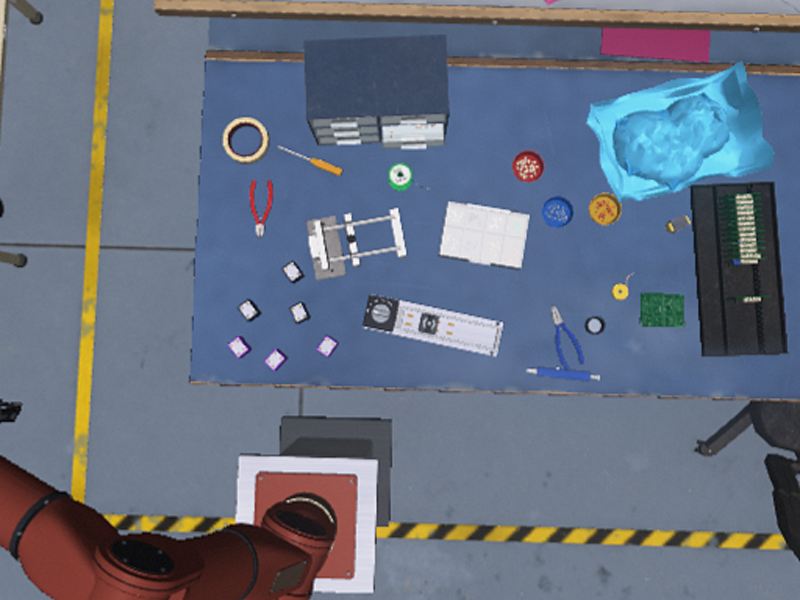

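View pics/side0.png

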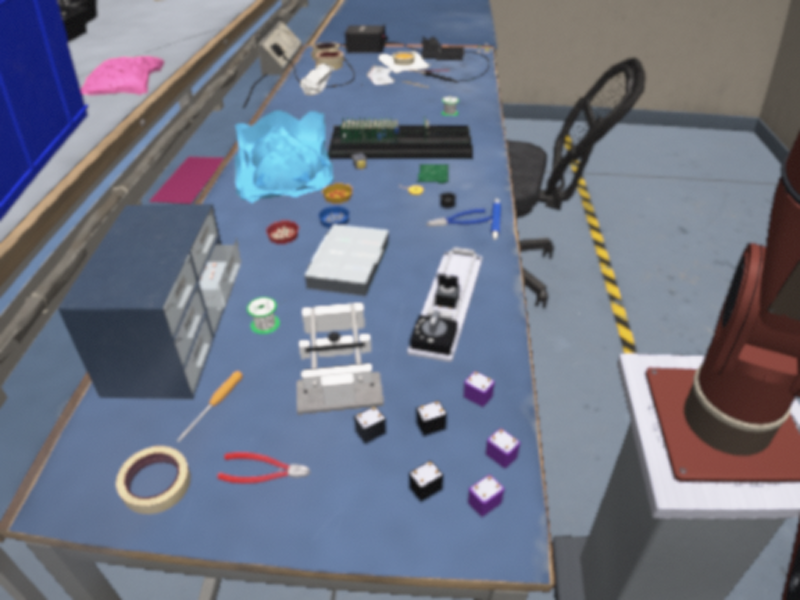

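The top view shows three black modules, at about (293,271), (249,310) and (300,313), and three purple decoys. The cradle has its dial at (381,312) and its knob at (429,323). Next I measure these with the depth clouds.

```bash
python3 - <<'E'
from h import *
C={}
for n in('top','side'):
    z=np.load('last_%s.npz'%n);C[n]=(z['p'],z['d'],cloud(n,z['p'],z['d']))
S=800/512
guess=[(293,271),(249,310),(300,313)]
for u,v in guess:
    g=pt('top',u/S,v/S,z=.038)
    for n in C:
        p,d,X=C[n]
        m=(d>0)&(np.hypot(X[...,0]-g[0],X[...,1]-g[1])<.045)
        zz=X[m][:,2]
        b=X[m&(X[...,2]<.006)]
        # top surface points
        t=X[m&(X[...,2]>.030)][:,:2].astype(np.float32)
        r=cv2.minAreaRect(t*1000)
        print(n,g.round(3),'bench z',np.median(b[:,2]).round(4),'maxz',zz.max().round(4),'n',len(t),'rect',np.round(r[0],1),np.round(r[1],1),round(r[2],1),'mean',t.mean(0).round(4))
# cradle
g=pt('top',433/S,325/S,z=.012)
for n in C:
    p,d,X=C[n]
    m=(d>0)&(np.hypot(X[...,0]-g[0],X[...,1]-g[1])<.2)&(X[...,2]>.006)&(X[...,2]<.09)
    lab=m.astype(np.uint8);k,L,st,_=cv2.connectedComponentsWithStats(lab)
    i=1+np.argmax(st[1:,4]);t=X[L==i]
    r=cv2.minAreaRect((t[:,:2]*1000).astype(np.float32));print(n,'cradle',np.round(r[0],1),np.round(r[1],1),round(r[2],1),len(t))
    for lo,hi in((.037,.043),(.053,.09)):
        q=t[(t[:,2]>lo)&(t[:,2]<hi)]
        print(lo,hi,len(q),q.mean(0).round(4) if len(q) else '')
for n,c in(('top',(355,280,520,370)),('side',(330,235,530,520))):
    p=C[n][0];a=[int(x/S) for x in c]
    q=cv2.cvtColor(p[a[1]:a[3],a[0]:a[2]],cv2.COLOR_RGB2BGR)
    f=min(800/q.shape[1],600/q.shape[0]);f=int(f);print(a,f)
    cv2.imwrite('pics/%sc.png'%n,cv2.resize(q,None,fx=f,fy=f,interpolation=cv2.INTER_CUBIC))
E
```

```text
top [0.569 0.042 0.038] bench z 0.0011 maxz 0.0498 n 102 rect [569.4  44.1] [41.2 31.4] 35.7 mean [0.5694 0.0439]
side [0.569 0.042 0.038] bench z 0.0013 maxz 0.045 n 210 rect [570.4  48.2] [40.5 33.7] 37.4 mean [0.57   0.0514]
top [0.477 0.138 0.038] bench z 0.0008 maxz 0.0476 n 106 rect [479.2 141.7] [40.6 33.6] 39.0 mean [0.4794 0.1408]
side [0.477 0.138 0.038] bench z 0.0016 maxz 0.046 n 264 rect [480.8 145. ] [40.8 33.1] 38.6 mean [0.4811 0.1474]
top [0.474 0.022 0.038] bench z 0.0011 maxz 0.0508 n 104 rect [477.1  25. ] [38.7 32.7] 27.6 mean [0.4768 0.0246]
side [0.474 0.022 0.038] bench z 0.0013 maxz 0.0456 n 203 rect [478.9  29.1] [40.5 34.9] 24.8 mean [0.4791 0.0321]
top cradle [ 458.6 -267.9] [349.  111.3] 75.9 1910
0.037 0.043 267 [ 0.4783 -0.1755  0.04  ]
0.053 0.09 86 [ 0.4683 -0.2195  0.0705]
side cradle [ 459.6 -283.5] [334.3  80.7] 79.3 1908
0.037 0.043 378 [ 0.4805 -0.1629  0.04  ]
0.053 0.09 181 [ 0.4705 -0.2228  0.0668]
[227, 179, 332, 236] 7
[211, 150, 339, 332] 3
```

View pics/topc.png

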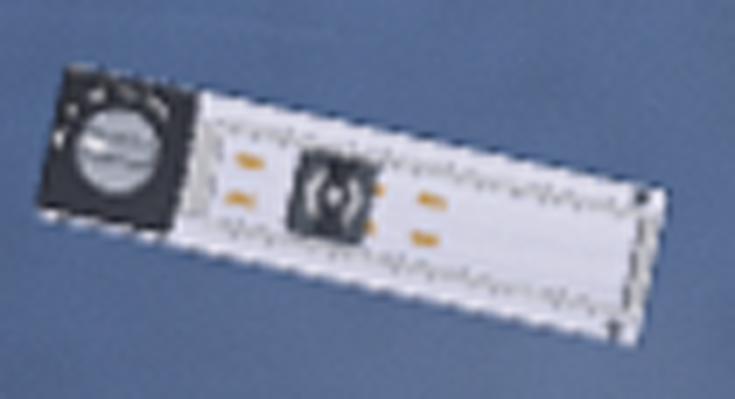

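View pics/sidec.png

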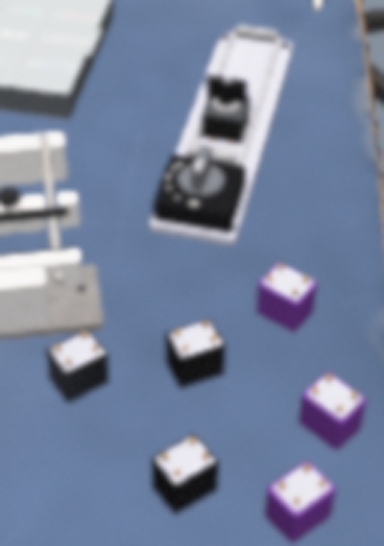

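The crops show the dial pointing to off (left, +y end) and the knob bar across the channel, about (335,195) in the top crop. I'll fit box silhouettes in both cameras to get precise poses.

```bash
cat > fit.py <<'E'
from h import *
from scipy.optimize import minimize
U=4
def box(x0,x1,y0,y1,z0,z1): return np.array([[x,y,z] for x in(x0,x1) for y in(y0,y1) for z in(z0,z1)])
MOD=[box(-.02,.02,-.016,.016,0,.038)]
CR=[box(-.04,.04,-.158,.158,0,.012),box(-.037,.037,.158-.07-.0,.158,.012,.040)]
def place(P,q):
    c,s=np.cos(q[2]),np.sin(q[2]);return P@np.array([[c,s,0],[-s,c,0],[0,0,1]])+[q[0],q[1],0]
def fgmask(p):
    hsv=cv2.cvtColor(p,cv2.COLOR_RGB2HSV).astype(int)
    blue=(abs(hsv[...,0]-109)<14)&(hsv[...,1]>75)&(hsv[...,2]>60)
    return (~blue).astype(np.uint8)
def fit(n,p,parts,q0,pad=14):
    uv=np.vstack([proj(n,place(b,q0)) for b in parts])
    a=np.maximum(np.floor(uv.min(0)-pad).astype(int),0);b=np.ceil(uv.max(0)+pad).astype(int)
    m=fgmask(p)[a[1]:b[1],a[0]:b[0]]
    k,L,st,_=cv2.connectedComponentsWithStats(m)
    def ren(q):
        r=np.zeros((m.shape[0]*U,m.shape[1]*U),np.uint8)
        for P in parts:
            h=cv2.convexHull(((proj(n,place(P,q))-a+.5)*U-.5).astype(np.float32))
            cv2.fillConvexPoly(r,np.round(h*16).astype(int),255,shift=4)
        return cv2.resize(r,(m.shape[1],m.shape[0]),interpolation=cv2.INTER_AREA)/255.
    r0=ren(q0)
    i=1+np.argmax([((L==j)*r0).sum() for j in range(1,k)])
    M=cv2.morphologyEx((L==i).astype(np.uint8),cv2.MORPH_CLOSE,np.ones((9,9)))
    c=lambda q:abs(ren(q)-M).sum()/M.sum()
    s=np.array([[0,0,0],[.006,0,0],[0,.006,0],[0,0,.15]])
    best=None
    for dy in(0,-.12,.12):
        o=minimize(c,np.array(q0)+[0,0,dy],method='Nelder-Mead',options=dict(initial_simplex=np.array(q0)+[0,0,dy]+s,xatol=1e-4,fatol=1e-4))
        if best is None or o.fun<best.fun: best=o
    return best.x,best.fun
E
python3 - <<'E'
from fit import *
P={n:np.load('last_%s.npz'%n)['p'] for n in('top','side')}
# yaw of rect's 40mm axis: unsure, try both
for g in((.5695,.045),(.480,.142),(.478,.026)):
    for n in P:
        r=[]
        for y in np.radians([35,125]):
            q,f=fit(n,P[n],MOD,[*g,y]);r.append((f,q))
        r.sort(key=lambda t:t[0]);print(n,*[(np.round(q,4).tolist(),round(np.degrees(q[2]),1),round(f,3)) for f,q in r])
for n in P:
    q,f=fit(n,P[n],CR,[.46,-.275,np.radians(-11)]);print(n,'cradle',np.round(q,4),np.degrees(q[2]).round(2),round(f,3))
E
```

```text
top ([0.5691, 0.0458, 0.7002], np.float64(40.1), np.float64(0.163)) ([0.5699, 0.0454, 2.5312], np.float64(145.0), np.float64(0.311))
side ([0.5766, 0.0166, 0.7898], np.float64(45.3), np.float64(0.613)) ([0.5766, 0.0168, 2.5809], np.float64(147.9), np.float64(0.617))
top ([0.4777, 0.1425, 0.7176], np.float64(41.1), np.float64(0.205)) ([0.4796, 0.1425, 2.4377], np.float64(139.7), np.float64(0.355))
side ([0.4807, 0.1406, 0.5838], np.float64(33.5), np.float64(0.152)) ([0.4816, 0.1379, 2.0719], np.float64(118.7), np.float64(0.244))
top ([0.4755, 0.0267, 0.4868], np.float64(27.9), np.float64(0.217)) ([0.4753, 0.0267, 2.3359], np.float64(133.8), np.float64(0.342))Traceback (most recent call last):
  File "<stdin>", line 8, in <module>
  File "fit.py", line 31, in fit
    o=minimize(c,np.array(q0)+[0,0,dy],method='Nelder-Mead',options=dict(initial_simplex=np.array(q0)+[0,0,dy]+s,xatol=1e-4,fatol=1e-4))
    res = _minimize_neldermead(fun, x0, args, callback, bounds=bounds,
                               **options)
    fxcc = func(xcc)
    fx = function(np.copy(x), *(wrapper_args + args))
  File "fit.py", line 27, in <lambda>
    c=lambda q:abs(ren(q)-M).sum()/M.sum()
                   ~~~^^^
  File "fit.py", line 21, in ren
    h=cv2.convexHull(((proj(n,place(P,q))-a+.5)*U-.5).astype(np.float32))
                       ~~~~^^^^^^^^^^^^^^
  File "h.py", line 30, in proj
    c=ctrl.calibration(n);K=np.array(c['intrinsics'],float);T=np.linalg.inv(np.array(c['cam_to_world']))
ValueError: time passes only in moves, steps and waits
```

```bash
sed -i 's/^from plant import ctrl/from plant import ctrl\nimport functools\n_cal=functools.lru_cache(None)(lambda n:ctrl.calibration(n))/; s/c=ctrl.calibration(n)/c=_cal(n)/' h.py
sed -i "s/    c=lambda q/    M=M*cv2.dilate((r0>.3).astype(np.uint8),np.ones((9,9)))\n    c=lambda q/" fit.py
cat > meas.py <<'E'
from fit import *
def modules(P,gs,ns=('top','side')):
    for g in gs:
        for n in ns:
            r=[fit(n,P[n],MOD,[g[0],g[1],y]) for y in np.radians([35,125])]
            q,f=min(r,key=lambda t:t[1]);print('mod',n,np.round(q,4).tolist(),np.degrees(q[2]).round(1),'err',round(f,3),[round(t[1],2) for t in r])
def knob(C,q):
    c,s=np.cos(q[2]),np.sin(q[2])
    for n in C:
        X=C[n].reshape(-1,3);x=X[:,0]-q[0];y=X[:,1]-q[1];L=np.c_[c*x+s*y,-s*x+c*y,X[:,2]]
        for nm,lo,hi,zl,zh in(('knob',-.16,.05,.07,.085),('stop',-.16,.05,.040,.049),('dial',.09,.16,.060,.08),('hous',.08,.16,.036,.043),('rest',-.16,.07,.04,.1)):
            t=L[(abs(L[:,0])<.05)&(L[:,1]>lo)&(L[:,1]<hi)&(L[:,2]>zl)&(L[:,2]<zh)]
            if len(t)>4:
                r=cv2.minAreaRect((t[:,:2]*1000).astype(np.float32))
                print(n,nm,len(t),'ctr',(t.mean(0)*1000).round(1),'min',(t.min(0)*1000).round(1),'max',(t.max(0)*1000).round(1),np.round(r[1],1),round(r[2],1))
E
python3 - <<'E'
from meas import *
Z={n:np.load('last_%s.npz'%n) for n in('top','side')}
P={n:Z[n]['p'] for n in Z}
modules(P,((.5695,.045),(.480,.142),(.478,.026)))
Q=[]
for n in P:
    q,f=fit(n,P[n],CR,[.46,-.275,np.radians(-11)],8);Q.append(q);print(n,'cradle',np.round(q,4),np.degrees(q[2]).round(2),round(f,3))
for n,q in zip(P,Q): knob({n:cloud(n,P[n],Z[n]['d'])},q)
E
```

```text
mod top [0.5691, 0.0458, 0.7002] 40.1 err 0.163 [np.float64(0.16), np.float64(0.31)]
mod side [0.5749, 0.0295, 0.6421] 36.8 err 0.238 [np.float64(0.24), np.float64(0.26)]
mod top [0.4777, 0.1425, 0.7176] 41.1 err 0.205 [np.float64(0.2), np.float64(0.35)]
mod side [0.4807, 0.1406, 0.5838] 33.5 err 0.152 [np.float64(0.15), np.float64(0.24)]
mod top [0.4755, 0.0267, 0.4868] 27.9 err 0.217 [np.float64(0.22), np.float64(0.34)]
mod side [0.4783, 0.0247, 0.2703] 15.5 err 0.132 [np.float64(0.13), np.float64(0.22)]
top cradle [ 0.4558 -0.2808 -0.1851] -10.6 0.035
side cradle [ 0.4572 -0.2769 -0.1819] -10.42 0.091
top knob 34 ctr [ 0.8 11.9 76.6] min [-18.2   6.3  70.5] max [20.3 17.9 82.5] [38.5 11.6] 0.8
top stop 66 ctr [ 2.8 13.6 44.5] min [-19.8  -7.8  40.2] max [22.8 32.4 48.9] [42.6 40.3] 0.8
top dial 38 ctr [  1.6 122.7  68.5] min [ -4. 105.  61.] max [  7.6 142.1  74.5] [11.6 36.9] 1.0
top hous 249 ctr [  3.3 122.2  39.6] min [-34.5  80.   36. ] max [ 38.6 157.4  43. ] [73.  77.3] 0.9
top rest 128 ctr [ 2.  12.5 55.5] min [-19.8  -7.8  40.2] max [22.8 32.4 82.5] [42.6 40.3] 0.8
side knob 49 ctr [ 3.4 12.6 74.5] min [-15.6   4.2  70.8] max [23.4 19.5 78.3] [14.2 39.1] 86.3
side stop 85 ctr [ 1.1 21.2 44.5] min [-17.9  -6.3  40.2] max [24.7 34.8 48.7] [48.3 34.4] 21.9
side dial 58 ctr [  2.7 126.5  67.6] min [ -2.5 102.5  60.1] max [ 10.3 142.6  73.4] [40.1 12.7] 88.6
side hous 353 ctr [  2.1 126.1  39.8] min [-33.2  80.7  36. ] max [ 40.1 158.9  43. ] [73.3 78.1] 0.6
side rest 213 ctr [ 2.8 17.3 57. ] min [-17.9  -6.3  40.2] max [24.7 34.8 78.3] [44.4 38. ] 12.4
```

Modules and cradle agree to a few mm. Cradle origin is about (0.458,-0.279), yaw -10.5°. The stop gap is about 40 mm and the knob is at about 1.57. Next is a planner that prints shifts in tool axes, so I can free the knob.

```bash
cat > plan.py <<'E'
from h import *
CO=np.array([.4583,-.2793]);CY=np.radians(-10.5)
def cr(x,y):
    c,s=np.cos(CY),np.sin(CY);return CO+[c*x-s*y,s*x+c*y]
def jaw(s=None):
    s=s or ctrl.sense();w,x,y,z=s['ee_rot'];M=R.from_quat([x,y,z,w]).as_matrix()
    return M,np.degrees(np.arctan2(M[1,1],M[0,1]))
def plan(wps):
    "wps: (x,y,z,jawdeg); splits into calls <=240mm, <=42deg; print cumulative per call"
    s=ctrl.sense();M,a=jaw(s);p=s['ee_pos'];print('clock',round(s['clock'],2),'at',p.round(4),'jaw',round(a,1),'F',s['ft_force'].round(1),'T',s['ft_torque'].round(2),'w',round(s['width']*1000,1),'tilt',np.degrees(np.arccos(-M[2,2])).round(2))
    r=R.from_matrix(M)
    for x,y,z,b in wps:
        d=np.array([x,y,z])-p;t=b-a
        k=max(1,int(np.ceil(max(np.linalg.norm(d)/.24,abs(t)/41))))
        for i in range(k):
            b2=a+t/k;c,sn=np.cos(np.radians(b2)),np.sin(np.radians(b2))
            R2=R.from_matrix(np.array([[-sn*-1,c,0],[-c,sn,0],[0,0,-1]]))  # x,y,z columns; y=jaw, z down
            tv=(r.inv()*R2).as_rotvec();sh=r.inv().apply(d/k)*1000
            print('  ->',(p+d/k).round(3),round(b2,1),'row',[*[int(q) if abs(q)>30 else float(q) for q in sh.round(1)],*[float(q) for q in tv.round(3)]],'rows>=',int(np.ceil(max(np.linalg.norm(d/k)/.05,abs(t/k)/8.59))))
            p=p+d/k;a=b2;r=R2
E
python3 - <<'E'
from plan import *
k=cr(0,.012);print(k)
M,a=jaw();print(M.round(3))
plan([(.45,.35,.2,30),(.52,.05,.2,-30),(.50,-.15,.2,-70),(*k,.15,-100.5),(*k,.075,-100.5)])
E
```

```text
[ 0.46048683 -0.26750094]
[[-0.894  0.448 -0.001]
 [ 0.448  0.894 -0.001]
 [-0.    -0.001 -1.   ]]
clock 0.1 at [0.2912 0.5807 0.2306] jaw 63.4 F [ 0.2 -0.3  0.2] T [-0.05 -0.03  0.03] w 85.6 tilt 0.08Traceback (most recent call last):
  File "<stdin>", line 4, in <module>
  File "plan.py", line 17, in plan
    R2=R.from_matrix(np.array([[-sn*-1,c,0],[-c,sn,0],[0,0,-1]]))  # x,y,z columns; y=jaw, z down
  File "scipy/spatial/transform/_rotation.pyx", line 1143, in scipy.spatial.transform._rotation.Rotation.from_matrix
ValueError: Non-positive determinant (left-handed or null coordinate frame) in rotation matrix 0: [[ 0.72756604  0.68603765  0.        ]
 [-0.68603765  0.72756604  0.        ]
 [ 0.          0.         -1.        ]].
```

```bash
sed -i 's/\[\[-sn\*-1,c,0\],\[-c,sn,0\]/[[-sn,c,0],[c,sn,0]/' plan.py
python3 - <<'E'
from plan import *
k=cr(0,.012)
plan([(.45,.35,.2,30),(.52,.05,.2,-30),(.50,-.15,.2,-70),(*k,.15,-100.5)])
E
```

```text
clock 0.1 at [0.2912 0.5807 0.2306] jaw 63.4 F [ 0.2 -0.3  0.2] T [-0.05 -0.03  0.03] w 85.6 tilt 0.08
  -> [0.371 0.465 0.215] 46.7 row [-122, -67, 15.4, -0.001, 0.0, 0.291] rows>= 3
  -> [0.45 0.35 0.2 ] 30.0 row [-136, -29.4, 15.3, 0.0, 0.0, 0.291] rows>= 3
  -> [0.485 0.2   0.2  ] 0.0 row [-147, -44, 0.0, 0.0, 0.0, 0.524] rows>= 4
  -> [0.52 0.05 0.2 ] -30.0 row [-150, 35, 0.0, 0.0, 0.0, 0.524] rows>= 4
  -> [ 0.5  -0.15  0.2 ] -70.0 row [-183, 82, 0.0, 0.0, 0.0, 0.698] rows>= 5
  -> [ 0.46  -0.268  0.15 ] -100.5 row [-77, 96, 50, 0.0, 0.0, 0.532] rows>= 4
```

Call:
play_rows(
  motion=[-122, -67, 15, 0, 0, 0.29, 85, -122, -67, 15, 0, 0, 0.29, 85, -122, -67, 15, 0, 0, 0.29, 85, -122, -67, 15, 0, 0, 0.29, 85],
)

```text
clock: 0.5
ee_pos: [0.375, 0.46, 0.2151]
ee_rot: [0.001, 0.373, 0.928, -0.002]
ft_force: [-0.0, 0.9, 0.3]
width: 0.0851
```

Call:
play_rows(
  motion=[-136, -29, 15, 0, 0, 0.29, 40, -136, -29, 15, 0, 0, 0.29, 40, -136, -29, 15, 0, 0, 0.29, 40, -136, -29, 15, 0, 0, 0.29, 40],
)

```text
clock: 0.9
ee_pos: [0.4572, 0.338, 0.2001]
ee_rot: [0.003, 0.507, 0.862, -0.003]
ft_force: [-0.4, 0.0, 1.1]
width: 0.0398
```

Call:
play_rows(
  motion=[-147, -44, 0, 0, 0, 0.524, 40, -147, -44, 0, 0, 0, 0.524, 40, -147, -44, 0, 0, 0, 0.524, 40, -147, -44, 0, 0, 0, 0.524, 40, -147, -44, 0, 0, 0, 0.524, 40],
)

```text
clock: 1.4
ee_pos: [0.4907, 0.1862, 0.2014]
ee_rot: [0.003, 0.715, 0.7, -0.002]
ft_force: [0.5, 0.1, 1.3]
width: 0.0397
```

Call:
play_rows(
  motion=[-150, 35, 0, 0, 0, 0.524, 40, -150, 35, 0, 0, 0, 0.524, 40, -150, 35, 0, 0, 0, 0.524, 40, -150, 35, 0, 0, 0, 0.524, 40, -150, 35, 0, 0, 0, 0.524, 40],
)

```text
clock: 1.9
ee_pos: [0.5228, 0.0358, 0.2026]
ee_rot: [0.004, 0.871, 0.491, -0.001]
ft_force: [-0.5, 0.6, -0.2]
width: 0.0398
```

Call:
play_rows(
  motion=[-183, 82, 0, 0, 0, 0.69, 40, -183, 82, 0, 0, 0, 0.69, 40, -183, 82, 0, 0, 0, 0.69, 40, -183, 82, 0, 0, 0, 0.69, 40, -183, 82, 0, 0, 0, 0.69, 40],
)

```text
clock: 2.4
ee_pos: [0.4974, -0.1675, 0.2044]
ee_rot: [0.005, 0.986, 0.164, 0.0]
ft_force: [0.7, 0.0, -0.1]
width: 0.0404
```

Call:
play_rows(
  motion=[-77, 96, 50, 0, 0, 0.532, 40, -77, 96, 50, 0, 0, 0.532, 40, -77, 96, 50, 0, 0, 0.532, 40, -77, 96, 50, 0, 0, 0.532, 40, -77, 96, 50, 0, 0, 0.532, 40],
)

```text
clock: 2.9
ee_pos: [0.4568, -0.2819, 0.1547]
ee_rot: [0.004, 0.995, -0.098, 0.001]
ft_force: [1.3, 0.9, 0.2]
width: 0.0401
```

```bash
python3 - <<'E'
from plan import *
k=cr(0,.012)
plan([(*k,.051,-100.5)])
for n in('side','top'):
    p,d=cap(n)
    u=proj(n,[*k,.08])[0].astype(int);a=np.maximum(u-[60,60],0);print(n,a)
    cv2.imwrite('pics/%sk.png'%n,cv2.resize(cv2.cvtColor(p[a[1]:a[1]+110,a[0]:a[0]+120],cv2.COLOR_RGB2BGR),None,fx=5,fy=5,interpolation=cv2.INTER_CUBIC))
    s=ctrl.sense();print(proj(n,[s['ee_pos']]).round(1),proj(n,[[*k,.076]]).round(1))
E
```

```text
clock 2.9 at [ 0.4568 -0.2819  0.1547] jaw -101.3 F [1.3 0.9 0.2] T [ 0.04 -0.03 -0.02] w 40.1 tilt 0.51
  -> [ 0.46  -0.268  0.051] -100.5 row [0.6, -15.7, 103, 0.008, -0.003, -0.014] rows>= 3
side [226 114]
[[288.8 150.1]] [[286.6 175.6]]
top [213 145]
[[278.9 206.3]] [[274.  205.9]]
```

View pics/sidek.png

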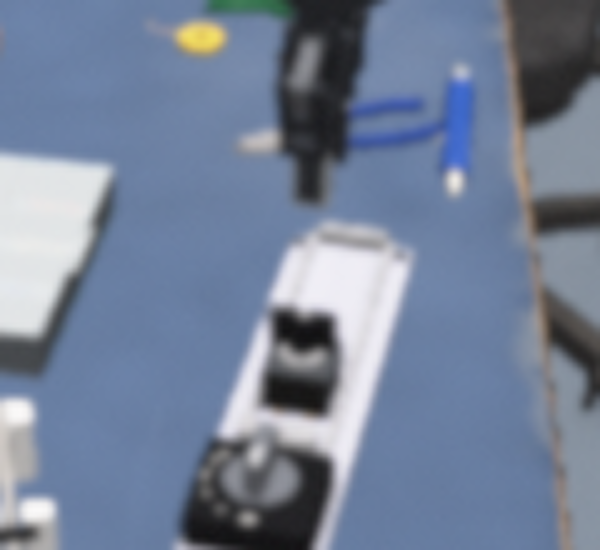

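The crop shows the gripper above and behind the knob, with the knob bar at about (303,325) and the tip at (310,195). I'll go down around it.

Call:
play_rows(
  motion=[0.6, -15.5, 50, 0.008, -0.003, -0.014, 40, 0.6, -15.5, 50, 0.008, -0.003, -0.014, 40, 0.6, -15.5, 85, 0.008, -0.003, -0.014, 40, 0.6, -15.5, 103, 0.008, -0.003, -0.014, 40, 0.6, -15.5, 103, 0.008, -0.003, -0.014, 40],
)

```text
clock: 3.5
ee_pos: [0.4605, -0.2657, 0.0511]
ee_rot: [-0.0, 0.996, -0.087, -0.001]
ft_force: [-0.3, -0.9, 1.3]
width: 0.0401
```

```bash
python3 - <<'E'
from plan import *
k=cr(0,.012)
plan([(*k,.051,-100.5)])
E
```

```text
clock 3.5 at [ 0.4605 -0.2657  0.0511] jaw -100.0 F [-0.3 -0.9  1.3] T [ 0.03  0.01 -0.02] w 40.1 tilt 0.17
  -> [ 0.46  -0.268  0.051] -100.5 row [0.3, 1.8, 0.1, -0.0, 0.003, 0.009] rows>= 1
```

Close gently.

Call:
play_rows(
  motion=[0, 1.5, 0, 0, 0, 0, 20, 0, 1.5, 0, 0, 0, 0, 16, 0, 1.5, 0, 0, 0, 0, 10, 0, 1.5, 0, 0, 0, 0, 5, 0, 1.5, 0, 0, 0, 0, 5],
  squeeze=25,
)

```text
clock: 4.0
ee_pos: [0.4613, -0.2678, 0.0531]
ee_rot: [-0.0, 0.996, -0.087, -0.0]
ft_force: [-1.3, 0.2, 8.3]
width: 0.0115
```

```bash
python3 - <<'E'
from plan import *
k=cr(0,.012)
plan([(*k,.051,-100.5)])
E
```

```text
clock 4.0 at [ 0.4613 -0.2678  0.0531] jaw -100.0 F [-1.3  0.2  8.3] T [0.13 0.48 0.07] w 11.5 tilt 0.03
  -> [ 0.46  -0.268  0.051] -100.5 row [-0.9, -0.1, 2.1, -0.0, 0.0, 0.009] rows>= 1
```

Call:
play_rows(
  motion=[0, 0, -1, 0, 0, -0.1, 5, 0, 0, -1, 0, 0, -0.2, 5, 0, 0, -1, 0, 0, -0.3, 5, 0, 0, -1, 0, 0, -0.4, 5, 0, 0, -1, 0, 0, -0.5, 5],
  squeeze=40,
)

```text
clock: 4.5
ee_pos: [0.4612, -0.2681, 0.0538]
ee_rot: [0.0, 0.986, 0.164, -0.0]
ft_force: [5.3, -3.6, -20.4]
width: 0.011
```

```bash
python3 - <<'E'
from plan import *
k=cr(0,.012)
plan([(*k,.052,-10.5)])
E
```

```text
clock 4.5 at [ 0.4612 -0.2681  0.0538] jaw -71.1 F [  5.3  -3.6 -20.4] T [-0.89 -1.09 -0.03] w 11.0 tilt 0.06
  -> [ 0.461 -0.268  0.053] -40.8 row [-0.2, -0.4, 0.9, 0.001, 0.001, -0.529] rows>= 4
  -> [ 0.46  -0.268  0.052] -10.5 row [0.0, -0.4, 0.9, 0.0, 0.0, -0.529] rows>= 4
```

Call:
play_rows(
  motion=[0, 0, 0.8, 0, 0, -0.1, 5, 0, 0, 0.8, 0, 0, -0.2, 5, 0, 0, 0.8, 0, 0, -0.3, 5, 0, 0, 0.8, 0, 0, -0.4, 5, 0, 0, 0.8, 0, 0, -0.5, 5],
)

```text
clock: 5.0
ee_pos: [0.4617, -0.2683, 0.0536]
ee_rot: [0.001, 0.914, 0.405, 0.0]
ft_force: [3.3, -1.7, -11.1]
width: 0.011
```

Call:
play_rows(
  motion=[0, 0, 0, 0, 0, -0.1, 5, 0, 0, 0, 0, 0, -0.2, 5, 0, 0, 0, 0, 0, -0.3, 5, 0, 0, 0, 0, 0, -0.4, 5, 0, 0, 0, 0, 0, -0.53, 5],
)

```text
clock: 5.5
ee_pos: [0.4624, -0.2683, 0.0537]
ee_rot: [0.002, 0.774, 0.633, -0.0]
ft_force: [7.8, -2.3, -17.5]
width: 0.0112
```

```bash
python3 - <<'E'
from plan import *
k=cr(0,.012)
plan([(*k,.053,-10.5),(*cr(0,-.11),.053,-10.5)])
E
```

```text
clock 5.5 at [ 0.4624 -0.2683  0.0537] jaw -11.5 F [  7.8  -2.3 -17.5] T [-0.61 -1.45 -0.09] w 11.2 tilt 0.2
  -> [ 0.46  -0.268  0.053] -10.5 row [0.4, -2.0, 0.7, 0.003, 0.002, -0.018] rows>= 1
  -> [ 0.438 -0.387  0.053] -10.5 row [-122, -0.0, 0.0, 0.0, 0.0, 0.0] rows>= 3
```

Call:
play_rows(
  motion=[-10, 0.5, 0.8, 0, 0, -0.018, 5, -30, 1, 0.8, 0, 0, -0.018, 5, -55, 1.5, 0.8, 0, 0, -0.018, 5, -85, 2, 0.8, 0, 0, -0.018, 5, -112, 2.5, 0.8, 0, 0, -0.018, 5],
)

```text
clock: 6.0
ee_pos: [0.4417, -0.3789, 0.0536]
ee_rot: [0.001, 0.769, 0.64, -0.0]
ft_force: [-0.3, 1.3, -4.4]
width: 0.0111
```

```bash
python3 - <<'E'
from plan import *
plan([(*cr(0,-.11),.053,-10.5)])
p,d=cap('side')
a=[200,110]
cv2.imwrite('pics/s2.png',cv2.resize(cv2.cvtColor(p[a[1]:a[1]+130,a[0]:a[0]+150],cv2.COLOR_RGB2BGR),None,fx=4,fy=4,interpolation=cv2.INTER_CUBIC))
E
```

```text
clock 6.0 at [ 0.4417 -0.3789  0.0536] jaw -10.4 F [-0.3  1.3 -4.4] T [ 0.35  0.21 -0.03] w 11.1 tilt 0.13
  -> [ 0.438 -0.387  0.053] -10.5 row [-9.1, -1.9, 0.6, 0.002, 0.002, 0.001] rows>= 1
```

View pics/s2.png

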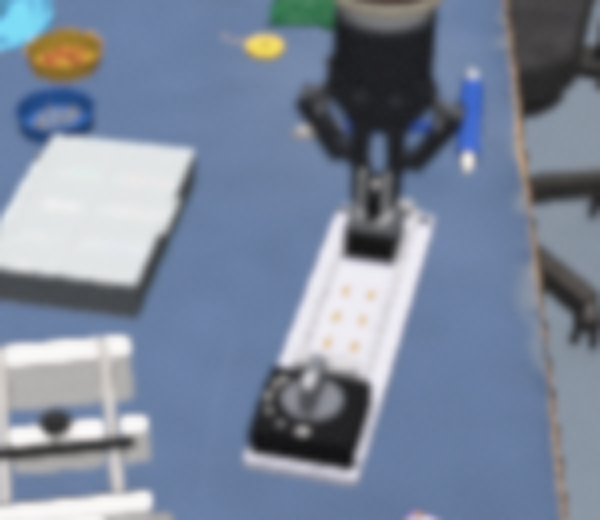

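The stop is drawn back and the knob bar now lies along the channel. I release it and head for the modules.

Call:
play_rows(
  motion=[0, 0, 0, 0, 0, 0, 40, 0, 0, 0, 0, 0, 0, 40, 0, 0, -20, 0, 0, 0, 60, 0, 0, -60, 0, 0, 0, 70, 0, 0, -105, 0, 0, 0, 70],
)

```text
clock: 6.55
ee_pos: [0.4402, -0.382, 0.16]
ee_rot: [0.002, 0.769, 0.639, -0.001]
ft_force: [1.3, -0.2, 0.2]
width: 0.0699
```

```bash
sed -i 's/^CO=.*/CO=np.array([.4601,-.2796]);CY=np.radians(-10.5)/' plan.py; python3 - <<'E'
from plan import *
from meas import *
plan([(.50,-.2,.2,0),(.53,-.03,.2,26)])
P={};Z={}
for n in('side','top'): P[n],Z[n]=cap(n)
modules(P,((.5695,.045),(.480,.142),(.478,.026)))
for g in((.5695,.045),(.480,.142),(.478,.026)):
  for n in P:
    X=cloud(n,P[n],Z[n]);m=(np.hypot(X[...,0]-g[0],X[...,1]-g[1])<.04)&(X[...,2]>.0355)&(Z[n]>0)
    r=cv2.minAreaRect((X[m][:,:2]*1000).astype(np.float32));print(n,np.round(r[0],1),np.round(r[1],1),round(r[2],1))
q,f=fit('side',P['side'],CR,[.46,-.28,np.radians(-10.5)],8);print(q,f)
E
```

```text
clock 6.55 at [ 0.4402 -0.382   0.16  ] jaw -10.6 F [ 1.3 -0.2  0.2] T [-0.01 -0.07 -0.  ] w 69.9 tilt 0.31
  -> [ 0.5 -0.2  0.2] 0.0 row [189, 25.4, -40, 0.002, 0.005, -0.185] rows>= 4
  -> [ 0.53 -0.03  0.2 ] 26.0 row [170, 30.0, 0.0, 0.0, 0.0, -0.454] rows>= 4
mod top [0.5691, 0.0458, 0.7002] 40.1 err 0.163 [np.float64(0.16), np.float64(0.31)]
mod side [0.5749, 0.0295, 0.6421] 36.8 err 0.235 [np.float64(0.24), np.float64(0.26)]
mod top [0.4777, 0.1425, 0.7176] 41.1 err 0.205 [np.float64(0.2), np.float64(0.35)]
mod side [0.4804, 0.1407, 0.6551] 37.5 err 0.154 [np.float64(0.15), np.float64(0.24)]
mod top [0.4755, 0.0267, 0.4868] 27.9 err 0.217 [np.float64(0.22), np.float64(0.34)]
mod side [0.4781, 0.0242, 0.2878] 16.5 err 0.134 [np.float64(0.13), np.float64(0.23)]
side [570.3  49.1] [39.5 32.3] 39.0
top [569.1  44.6] [40.6 30.9] 35.7
side [481.8 144.8] [40.7 32.7] 38.3
top [479.5 140.3] [38.6 31.9] 34.3
side [479.1  29.5] [39.5 34.3] 24.7
top [476.8  25.2] [38.2 32. ] 29.3
[ 0.45690492 -0.27810314 -0.18201731] 0.09162424803331791
```

Call:
play_rows(
  motion=[189, 25, -40, 0, 0.005, -0.185, 70, 189, 25, -40, 0, 0.005, -0.185, 70, 189, 25, -40, 0, 0.005, -0.185, 70, 189, 25, -40, 0, 0.005, -0.185, 70, 189, 25, -40, 0, 0.005, -0.185, 70],
)

```text
clock: 7.15
ee_pos: [0.5057, -0.1957, 0.2064]
ee_rot: [0.007, 0.703, 0.711, 0.004]
ft_force: [0.6, 0.4, -0.6]
width: 0.0698
```

Call:
play_rows(
  motion=[170, 30, 0, 0, 0, -0.454, 70, 170, 30, 0, 0, 0, -0.454, 70, 170, 30, 0, 0, 0, -0.454, 70, 170, 30, 0, 0, 0, -0.454, 70, 170, 30, 0, 0, 0, -0.454, 70],
)

```text
clock: 7.65
ee_pos: [0.5343, -0.0195, 0.2065]
ee_rot: [0.008, 0.522, 0.853, 0.004]
ft_force: [-0.6, 0.2, 0.3]
width: 0.0701
```

```bash
python3 - <<'E'
from plan import *
plan([(.479,.0266,.1,26.5),(.479,.0266,.006,26.5)])
E
```

```text
clock 7.65 at [ 0.5343 -0.0195  0.2065] jaw 27.1 F [-0.6  0.2  0.3] T [-0.04  0.04 -0.01] w 70.1 tilt 0.97
  -> [0.479 0.027 0.1  ] 26.5 row [67, -29.7, 105, 0.014, 0.009, 0.011] rows>= 3
  -> [0.479 0.027 0.006] 26.5 row [-0.0, -0.0, 94, 0.0, 0.0, 0.0] rows>= 2
```

Call:
play_rows(
  motion=[67, -30, 105, 0.014, 0.009, 0.011, 70, 67, -30, 105, 0.014, 0.009, 0.011, 70, 67, -30, 105, 0.014, 0.009, 0.011, 70, 67, -30, 105, 0.014, 0.009, 0.011, 70, 67, -30, 105, 0.014, 0.009, 0.011, 70],
)

```text
clock: 8.15
ee_pos: [0.4792, 0.0255, 0.1011]
ee_rot: [0.001, 0.526, 0.85, 0.0]
ft_force: [1.2, -0.3, -0.6]
width: 0.0698
```

```bash
python3 - <<'E'
from plan import *
plan([(.479,.0266,.006,26.5)])
p,d=cap('side')
u=proj('side',[.479,.0266,.06])[0].astype(int);a=u-[60,60]
cv2.imwrite('pics/s3.png',cv2.resize(cv2.cvtColor(p[a[1]:a[1]+110,a[0]:a[0]+120],cv2.COLOR_RGB2BGR),None,fx=5,fy=5,interpolation=cv2.INTER_CUBIC))
E
```

```text
clock 8.15 at [0.4792 0.0255 0.1011] jaw 26.5 F [ 1.2 -0.3 -0.6] T [ 0.04 -0.04 -0.05] w 69.8 tilt 0.06
  -> [0.479 0.027 0.006] 26.5 row [1.1, 0.3, 95, 0.001, 0.001, -0.0] rows>= 2
```

View pics/s3.png

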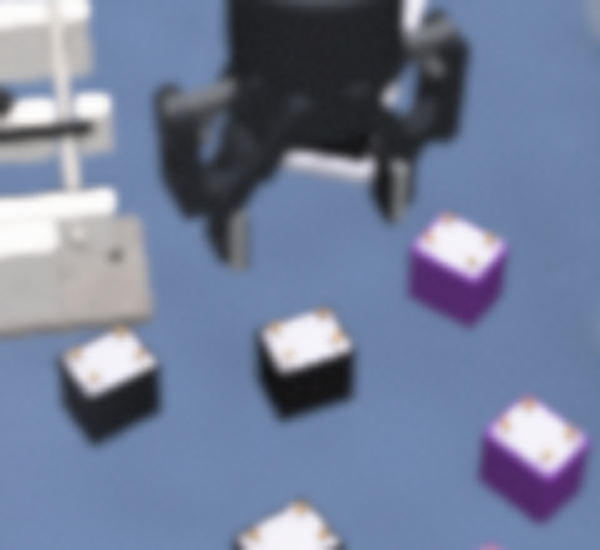

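The jaw line (395,195)-(235,250) is parallel to the module's long edge (330,312)-(258,338), and the jaws are clear of the neighbours. I descend and grip.

Call:
play_rows(
  motion=[1, 0, 40, 0, 0, 0, 70, 1, 0, 70, 0, 0, 0, 70, 1, 0, 90, 0, 0, 0, 70, 1, 0, 94, 0, 0, 0, 70, 1, 0, 94, 0, 0, 0, 70],
)

```text
clock: 8.7
ee_pos: [0.4811, 0.0255, 0.0086]
ee_rot: [0.002, 0.527, 0.85, 0.001]
ft_force: [-0.4, 0.6, -0.1]
width: 0.0702
```

Call:
play_rows(
  motion=[0, 0, 0, 0, 0, 0, 55, 0, 0, 0, 0, 0, 0, 45, 0, 0, 0, 0, 0, 0, 38, 0, 0, 0, 0, 0, 0, 30, 0, 0, 0, 0, 0, 0, 30],
  squeeze=30,
)

```text
clock: 9.2
ee_pos: [0.4823, 0.0256, 0.0101]
ee_rot: [0.003, 0.527, 0.85, 0.002]
ft_force: [-1.0, 0.0, 6.0]
width: 0.0394
```

Call:
play_rows(
  motion=[0, 0, 0, 0, 0, 0, 30, 0, 0, -2, 0, 0, 0, 30, 0, 0, -10, 0, 0, 0, 30, 0, 0, -25, 0, 0, 0, 30, 0, 0, -40, 0, 0, 0, 30],
  squeeze=45,
)

```text
clock: 9.7
ee_pos: [0.4818, 0.0255, 0.0509]
ee_rot: [0.002, 0.527, 0.85, 0.001]
ft_force: [0.3, 0.7, -1.0]
width: 0.0392
```

```bash
python3 - <<'E'
from plan import *
t=cr(0,.072-.016-.004)
plan([(.50,-.05,.16,0),(*t,.14,-10.5),(*t,.03,-10.5)])
E
```

```text
clock 9.7 at [0.4818 0.0255 0.0509] jaw 26.4 F [ 0.3  0.7 -1. ] T [-0.   -0.01  0.01] w 39.2 tilt 0.32
  -> [ 0.5  -0.05  0.16] 0.0 row [-76, -16.7, -109, 0.005, 0.001, 0.46] rows>= 4
  -> [ 0.47  -0.228  0.14 ] -10.5 row [-178, -30, 20.0, 0.0, 0.0, 0.183] rows>= 4
  -> [ 0.47  -0.228  0.03 ] -10.5 row [0.0, 0.0, 110, 0.0, 0.0, 0.0] rows>= 3
```

Call:
play_rows(
  motion=[-20, -4, -60, 0.005, 0.001, 0.1, 30, -76, -17, -109, 0.005, 0.001, 0.46, 30, -76, -17, -109, 0.005, 0.001, 0.46, 30, -76, -17, -109, 0.005, 0.001, 0.46, 30, -76, -17, -109, 0.005, 0.001, 0.46, 30],
)

```text
clock: 10.2
ee_pos: [0.5001, -0.0508, 0.1613]
ee_rot: [0.001, 0.708, 0.706, 0.001]
ft_force: [-0.1, 1.0, -1.9]
width: 0.0394
```

Call:
play_rows(
  motion=[-178, -30, 20, 0, 0, 0.183, 30, -178, -30, 20, 0, 0, 0.183, 30, -178, -30, 20, 0, 0, 0.183, 30, -178, -30, 20, 0, 0, 0.183, 30, -178, -30, 20, 0, 0, 0.183, 30],
)

```text
clock: 10.7
ee_pos: [0.4674, -0.2327, 0.1403]
ee_rot: [0.0, 0.771, 0.637, -0.0]
ft_force: [0.0, -0.4, -1.8]
width: 0.0394
```

```bash
python3 - <<'E'
from plan import *
t=cr(0,.072-.016-.005)
plan([(*t,.06,-10.5)])
E
```

```text
clock 10.7 at [ 0.4674 -0.2327  0.1403] jaw -10.8 F [ 0.  -0.4 -1.8] T [ 0.   -0.04 -0.02] w 39.4 tilt 0.06
  -> [ 0.469 -0.229  0.06 ] -10.5 row [3.7, 1.4, 80, 0.0, 0.001, -0.005] rows>= 2
```

Call:
play_rows(
  motion=[3.5, 1.5, 40, 0, 0, -0.005, 30, 3.5, 1.5, 75, 0, 0, -0.005, 30, 3.5, 1.5, 90, 0, 0, -0.005, 30, 3.5, 1.5, 100, 0, 0, -0.005, 30, 3.5, 1.5, 100, 0, 0, -0.005, 30],
)

```text
clock: 11.2
ee_pos: [0.4688, -0.2284, 0.0391]
ee_rot: [-0.001, 0.768, 0.64, -0.001]
ft_force: [0.3, 0.5, -0.1]
width: 0.0392
```

```bash
python3 - <<'E'
from plan import *
t=cr(0,.072-.016-.005)
plan([(*t,.0225,-10.5)])
p,d=cap('side');cap('top')
a=[200,110]
cv2.imwrite('pics/s4.png',cv2.resize(cv2.cvtColor(p[a[1]:a[1]+120,a[0]:a[0]+120],cv2.COLOR_RGB2BGR),None,fx=5,fy=5,interpolation=cv2.INTER_CUBIC))
E
```

```text
clock 11.2 at [ 0.4688 -0.2284  0.0391] jaw -10.4 F [ 0.3  0.5 -0.1] T [0.   0.04 0.02] w 39.2 tilt 0.15
  -> [ 0.469 -0.229  0.022] -10.5 row [-0.9, 0.8, 16.6, -0.002, 0.001, 0.002] rows>= 1
```

View pics/s4.png

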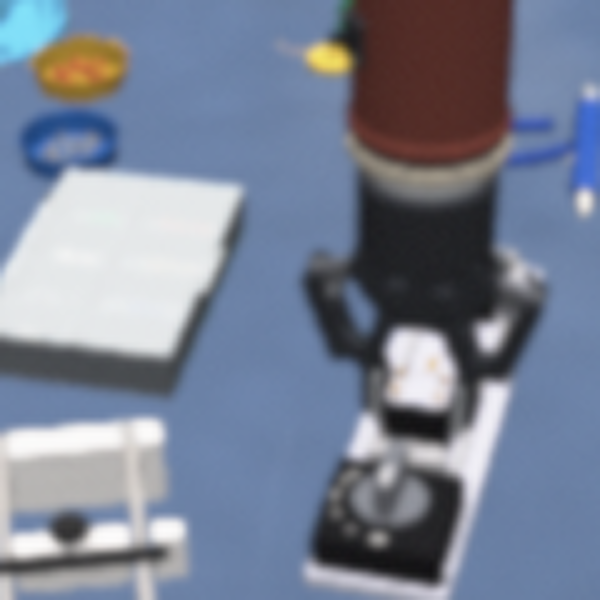

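The module hangs over the channel, clear of the end block at about (395,455). I lower it.

Call:
play_rows(
  motion=[-1, 0.7, 8, 0, 0, 0, 30, -1, 0.7, 13, 0, 0, 0, 30, -1, 0.7, 16, 0, 0, 0, 30, -1, 0.7, 16.5, 0, 0, 0, 30, -1, 0.7, 16.5, 0, 0, 0, 30],
)

```text
clock: 11.8
ee_pos: [0.4705, -0.2305, 0.0244]
ee_rot: [0.001, 0.769, 0.64, -0.0]
ft_force: [-0.5, 0.4, -1.4]
width: 0.0393
```

```bash
python3 - <<'E'
from plan import *
t=cr(0,.072-.016-.005)
plan([(*t,.0225,-10.5)])
E
```

```text
clock 11.8 at [ 0.4705 -0.2305  0.0244] jaw -10.5 F [-0.5  0.4 -1.4] T [-0.04 -0.05  0.01] w 39.3 tilt 0.07
  -> [ 0.469 -0.229  0.022] -10.5 row [0.9, -1.3, 1.9, 0.001, 0.001, 0.001] rows>= 1
```

Call:
play_rows(
  motion=[0, -1.3, 1.5, 0, 0, 0, 30, 1, -1.3, 1.5, 0, 0, 0, 30, 2, -1.3, 1.5, 0, 0, 0, 30, 3, -1.3, 1.5, 0, 0, 0, 30],
)

```text
clock: 12.2
ee_pos: [0.4698, -0.2272, 0.0229]
ee_rot: [0.001, 0.769, 0.64, -0.0]
ft_force: [0.1, -0.3, -0.9]
width: 0.0391
```

Call:
play_rows(
  motion=[1, 0, 0.5, 0, 0, 0, 30, 2, 0, 0.5, 0, 0, 0, 30, 2, 0, 0.5, 0, 0, 0, 30],
)

```text
clock: 12.5
ee_pos: [0.4701, -0.2264, 0.0226]
ee_rot: [0.001, 0.769, 0.639, -0.0]
ft_force: [-0.1, -4.9, -1.5]
width: 0.0393
```

Call:
play_rows(
  motion=[1, 0, 0, 0, 0, 0, 30, 2, 0, 0, 0, 0, 0, 30, 2, 0, 0, 0, 0, 0, 30],
)

```text
clock: 12.8
ee_pos: [0.4701, -0.2264, 0.0226]
ee_rot: [0.002, 0.769, 0.639, -0.001]
ft_force: [-0.3, -8.8, -3.0]
width: 0.0393
```

Contact with the end block is at the expected place (local y 54 mm against 56 expected). Release and go back up.

Call:
play_rows(
  motion=[0, 0, 0.5, 0, 0, 0, 39, -0.5, 0, 0.5, 0, 0, 0, 60, -0.5, 0, 0.5, 0, 0, 0, 65, 0, 0, -10, 0, 0, 0, 65, 0, 0, -50, 0, 0, 0, 65],
)

```text
clock: 13.3
ee_pos: [0.4678, -0.2248, 0.0708]
ee_rot: [-0.0, 0.769, 0.639, -0.003]
ft_force: [0.5, 0.2, -0.1]
width: 0.0652
```

Call:
play_rows(
  motion=[0, 0, -50, 0, 0, 0, 65, 0, 0, -90, 0, 0, 0, 70, 0, 0, -90, 0, 0, 0, 70],
)

```text
clock: 13.6
ee_pos: [0.4713, -0.2256, 0.1672]
ee_rot: [0.003, 0.769, 0.639, -0.0]
ft_force: [-0.3, -0.5, -1.0]
width: 0.07
```

```bash
python3 - <<'E'
from plan import *
from meas import *
plan([(.53,-.08,.17,20),(.571,.046,.12,37.5)])
P={};Z={}
B={'top':[3.2,1.3],'side':[-.8,-2.9]}
for n in('side','top'): P[n],Z[n]=cap(n)
for g in((.571,.046),(.482,.142),tuple(cr(0,.054))):
  for n in P:
    X=cloud(n,P[n],Z[n]);lo=.0355 if g[1]>0 else .047
    m=(np.hypot(X[...,0]-g[0],X[...,1]-g[1])<.04)&(X[...,2]>lo)&(X[...,2]<lo+.015)&(Z[n]>0)
    r=cv2.minAreaRect((X[m][:,:2]*1000).astype(np.float32));print(n,len(X[m]),np.round(r[0]+np.array(B[n]),1),np.round(r[1],1),round(r[2],1))
print(cr(0,.056))
E
```

```text
clock 13.6 at [ 0.4713 -0.2256  0.1672] jaw -10.6 F [-0.3 -0.5 -1. ] T [-0.01 -0.04 -0.  ] w 70.0 tilt 0.39
  -> [ 0.53 -0.08  0.17] 20.0 row [153, 31, -3.3, 0.004, 0.006, -0.533] rows>= 4
  -> [0.571 0.046 0.12 ] 37.5 row [104, 81, 50, 0.0, 0.0, -0.305] rows>= 3
side 171 [569.2  45.9] [39.3 34. ] 37.8
top 87 [572.9  45.9] [39.6 31.6] 36.0
side 227 [480.7 141.7] [40.2 33.5] 38.7
top 69 [483.2 142.2] [40.1 30.6] 37.0
side 104 [ 470.  -221.4] [35.1 38.6] 80.2
top 0 [3.2 1.3] [0. 0.] 0.0
[ 0.47030519 -0.22453773]
```

Modules are unmoved and the first one is in its place. Next is M1.

Call:
play_rows(
  motion=[153, 31, -3, 0, 0.006, -0.533, 70, 153, 31, -3, 0, 0.006, -0.533, 70, 153, 31, -3, 0, 0.006, -0.533, 70, 153, 31, -3, 0, 0.006, -0.533, 70, 153, 31, -3, 0, 0.006, -0.533, 70],
)

```text
clock: 14.2
ee_pos: [0.527, -0.0774, 0.1633]
ee_rot: [-0.003, 0.571, 0.821, -0.001]
ft_force: [0.6, -0.4, -1.1]
width: 0.0699
```

Call:
play_rows(
  motion=[104, 81, 50, 0, 0, -0.305, 70, 104, 81, 50, 0, 0, -0.305, 70, 104, 81, 50, 0, 0, -0.305, 70, 104, 81, 50, 0, 0, -0.305, 70, 104, 81, 50, 0, 0, -0.305, 70],
)

```text
clock: 14.7
ee_pos: [0.5657, 0.0473, 0.1121]
ee_rot: [-0.004, 0.441, 0.897, -0.001]
ft_force: [0.2, 0.0, -0.1]
width: 0.0701
```

```bash
python3 - <<'E'
from plan import *
plan([(.571,.046,.008,37.5)])
E
```

```text
clock 14.7 at [0.5657 0.0473 0.1121] jaw 37.6 F [ 0.2  0.  -0.1] T [-0.03 -0.02 -0.02] w 70.1 tilt 0.47
  -> [0.571 0.046 0.008] 37.5 row [-4.9, 4.0, 104, -0.006, -0.006, 0.002] rows>= 3
```

Call:
play_rows(
  motion=[-5, 4, 40, -0.006, -0.006, 0, 65, -5, 4, 75, -0.006, -0.006, 0, 65, -5, 4, 98, -0.006, -0.006, 0, 65, -5, 4, 104, -0.006, -0.006, 0, 65, -5, 4, 104, -0.006, -0.006, 0, 65],
)

```text
clock: 15.2
ee_pos: [0.5706, 0.0438, 0.0079]
ee_rot: [-0.0, 0.443, 0.897, -0.001]
ft_force: [0.8, 0.2, 1.4]
width: 0.0649
```

Call:
play_rows(
  motion=[0, 0, 1, 0, 0, 0, 55, 0, 0, 1, 0, 0, 0, 45, 0, 0, 1, 0, 0, 0, 38, 0, 0, 1, 0, 0, 0, 30, 0, 0, 1, 0, 0, 0, 30],
  squeeze=30,
)

```text
clock: 15.7
ee_pos: [0.5718, 0.0436, 0.0085]
ee_rot: [0.001, 0.443, 0.896, -0.0]
ft_force: [-0.9, -0.6, 7.6]
width: 0.0397
```

Call:
play_rows(
  motion=[0, 0, 0, 0, 0, 0, 30, 0, 0, -2, 0, 0, 0, 30, 0, 0, -10, 0, 0, 0, 30, 0, 0, -25, 0, 0, 0, 30, 0, 0, -40, 0, 0, 0, 30],
  squeeze=45,
)

```text
clock: 16.2
ee_pos: [0.5718, 0.0436, 0.0499]
ee_rot: [0.001, 0.443, 0.896, -0.0]
ft_force: [0.3, -0.1, -0.7]
width: 0.0392
```

```bash
python3 - <<'E'
from plan import *
t=cr(0,.054-.032-.008)
plan([(.53,-.05,.16,10),(*t,.14,-10.5),(*t,.03,-10.5)])
E
```

```text
clock 16.2 at [0.5718 0.0436 0.0499] jaw 37.4 F [ 0.3 -0.1 -0.7] T [ 0.02 -0.02 -0.03] w 39.2 tilt 0.12
  -> [ 0.53 -0.05  0.16] 10.0 row [-49, -90, -110, 0.001, 0.002, 0.478] rows>= 4
  -> [ 0.463 -0.266  0.14 ] -10.5 row [-200, -103, 20.0, 0.0, 0.0, 0.358] rows>= 5
  -> [ 0.463 -0.266  0.03 ] -10.5 row [0.0, 0.0, 110, 0.0, 0.0, 0.0] rows>= 3
```

Call:
play_rows(
  motion=[0, 0, -50, 0, 0, 0, 30, -49, -90, -110, 0, 0, 0.478, 30, -49, -90, -110, 0, 0, 0.478, 30, -49, -90, -110, 0, 0, 0.478, 30, -49, -90, -110, 0, 0, 0.478, 30],
)

```text
clock: 16.7
ee_pos: [0.5301, -0.0531, 0.1635]
ee_rot: [0.003, 0.646, 0.763, 0.002]
ft_force: [0.5, 0.2, -1.2]
width: 0.039
```

Call:
play_rows(
  motion=[-200, -103, 20, 0, 0, 0.358, 30, -200, -103, 20, 0, 0, 0.358, 30, -200, -103, 20, 0, 0, 0.358, 30, -200, -103, 20, 0, 0, 0.358, 30, -200, -103, 20, 0, 0, 0.358, 30],
)

```text
clock: 17.2
ee_pos: [0.4602, -0.2704, 0.1436]
ee_rot: [0.003, 0.772, 0.635, 0.002]
ft_force: [0.2, -0.3, -0.5]
width: 0.0392
```

```bash
python3 - <<'E'
from plan import *
t=cr(0,.054-.032-.008)
plan([(*t,.04,-10.5)])
E
```

```text
clock 17.2 at [ 0.4602 -0.2704  0.1436] jaw -11.1 F [ 0.2 -0.3 -0.5] T [-0.02 -0.01  0.03] w 39.2 tilt 0.41
  -> [ 0.463 -0.266  0.04 ] -10.5 row [5.0, 0.8, 103, 0.007, 0.0, -0.01] rows>= 3
```

Call:
play_rows(
  motion=[4, 0.8, 40, 0.007, 0, -0.01, 30, 4, 0.8, 75, 0.007, 0, -0.01, 30, 4, 0.8, 95, 0.007, 0, -0.01, 30, 4, 0.8, 103, 0.007, 0, -0.01, 30, 4, 0.8, 103, 0.007, 0, -0.01, 30],
)

```text
clock: 17.7
ee_pos: [0.4625, -0.266, 0.0401]
ee_rot: [-0.001, 0.768, 0.64, -0.0]
ft_force: [0.4, -1.0, -1.1]
width: 0.0392
```

```bash
python3 - <<'E'
from plan import *
t=cr(0,.054-.032-.008)
plan([(*t,.021,-10.5)])
E
```

```text
clock 17.7 at [ 0.4625 -0.266   0.0401] jaw -10.4 F [ 0.4 -1.  -1.1] T [-0.07  0.    0.02] w 39.2 tilt 0.09
  -> [ 0.463 -0.266  0.021] -10.5 row [0.1, 0.2, 19.1, -0.002, -0.0, 0.002] rows>= 1
```

Call:
play_rows(
  motion=[0, 0.2, 8, 0, 0, 0, 30, 0, 0.2, 14, 0, 0, 0, 30, 0, 0.2, 18, 0, 0, 0, 30, 0, 0.2, 19, 0, 0, 0, 30, 0, 0.2, 19, 0, 0, 0, 30],
)

```text
clock: 18.2
ee_pos: [0.4626, -0.266, 0.0211]
ee_rot: [-0.001, 0.768, 0.64, -0.0]
ft_force: [-0.8, -0.6, -1.7]
width: 0.0397
```

Call:
play_rows(
  motion=[1.5, 0, 0, 0, 0, 0, 30, 3, 0, 0, 0, 0, 0, 30, 4.5, 0, 0, 0, 0, 0, 30, 5, 0, 0, 0, 0, 0, 30],
)

```text
clock: 18.6
ee_pos: [0.4637, -0.2608, 0.0212]
ee_rot: [-0.001, 0.768, 0.64, -0.0]
ft_force: [1.4, 0.3, -0.7]
width: 0.0393
```

```bash
python3 - <<'E'
from plan import *
plan([(*cr(0,.022),.0208,-10.5)])
E
```

```text
clock 18.6 at [ 0.4637 -0.2608  0.0212] jaw -10.4 F [ 1.4  0.3 -0.7] T [-0.02 -0.    0.05] w 39.3 tilt 0.08
  -> [ 0.464 -0.258  0.021] -10.5 row [2.9, -0.1, 0.4, -0.001, -0.0, 0.002] rows>= 1
```

Call:
play_rows(
  motion=[1.5, 0, 0.5, 0, 0, 0, 30, 1.5, 0, 0.5, 0, 0, 0, 50, 1.5, 0, 0.5, 0, 0, 0, 65, 1.5, 0, -10, 0, 0, 0, 65, 1.5, 0, -50, 0, 0, 0, 65],
)

```text
clock: 19.1
ee_pos: [0.4617, -0.2584, 0.0694]
ee_rot: [-0.003, 0.768, 0.64, -0.002]
ft_force: [0.6, 0.0, 1.0]
width: 0.0651
```

Call:
play_rows(
  motion=[0, 0, -50, 0, 0, 0, 65, 0, 0, -100, 0, 0, 0, 70, 0, 0, -100, 0, 0, 0, 70],
)

```text
clock: 19.4
ee_pos: [0.4655, -0.2607, 0.1769]
ee_rot: [0.001, 0.769, 0.64, 0.001]
ft_force: [0.2, -0.5, -0.3]
width: 0.07
```

```bash
python3 - <<'E'
from plan import *
plan([(.51,-.08,.17,15),(.482,.1418,.12,37.5)])
P={};Z={}
B={'top':[3.2,1.3],'side':[-.8,-2.9]}
for n in('side','top'): P[n],Z[n]=cap(n)
for g in((.482,.142),tuple(cr(0,.054)),tuple(cr(0,.02))):
  for n in P:
    X=cloud(n,P[n],Z[n]);lo=.0355 if g[1]>0 else .047
    m=(np.hypot(X[...,0]-g[0],X[...,1]-g[1])<(.04 if g[1]>0 else .02))&(X[...,2]>lo)&(X[...,2]<lo+.015)&(Z[n]>0)
    if m.sum()>9:r=cv2.minAreaRect((X[m][:,:2]*1000).astype(np.float32));print(n,len(X[m]),np.round(r[0]+np.array(B[n]),1),np.round(r[1],1),round(r[2],1))
a=[200,110];p=P['side']
cv2.imwrite('pics/s5.png',cv2.resize(cv2.cvtColor(p[a[1]:a[1]+200,a[0]:a[0]+160],cv2.COLOR_RGB2BGR),None,fx=3,fy=3,interpolation=cv2.INTER_CUBIC))
E
```

```text
clock 19.4 at [ 0.4655 -0.2607  0.1769] jaw -10.5 F [ 0.2 -0.5 -0.3] T [-0.01 -0.06  0.  ] w 70.0 tilt 0.19
  -> [ 0.51 -0.08  0.17] 15.0 row [185, 10.9, 6.8, 0.003, 0.001, -0.444] rows>= 4
  -> [0.482 0.142 0.12 ] 37.5 row [221, 30, 50, 0.0, 0.0, -0.393] rows>= 5
side 230 [480.6 141.9] [40.2 33.5] 39.4
top 83 [482.5 142. ] [39.2 32.5] 35.9
side 95 [ 469.4 -229. ] [38.7 36. ] 48.8
side 79 [ 463.  -259.6] [35.8 30.1] 10.0
```

View pics/s5.png

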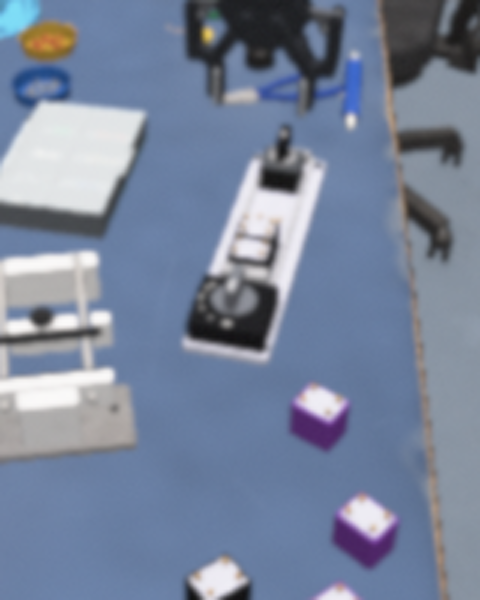

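Two modules stand in the channel, at about (255,245) and (262,222). The third lies at (218,585), unmoved. I go for it.

Call:
play_rows(
  motion=[185, 11, 7, 0, 0, -0.444, 70, 185, 11, 7, 0, 0, -0.444, 70, 185, 11, 7, 0, 0, -0.444, 70, 185, 11, 7, 0, 0, -0.444, 70, 185, 11, 7, 0, 0, -0.444, 70],
)

```text
clock: 20.0
ee_pos: [0.5074, -0.0731, 0.1628]
ee_rot: [-0.004, 0.605, 0.796, -0.001]
ft_force: [-0.8, -0.6, 0.3]
width: 0.0701
```

Call:
play_rows(
  motion=[221, 30, 50, 0, 0, -0.393, 70, 221, 30, 50, 0, 0, -0.393, 70, 221, 30, 50, 0, 0, -0.393, 70, 221, 30, 50, 0, 0, -0.393, 70, 221, 30, 50, 0, 0, -0.393, 70],
)

```text
clock: 20.5
ee_pos: [0.4751, 0.1502, 0.1119]
ee_rot: [-0.005, 0.438, 0.899, -0.001]
ft_force: [-0.0, -0.5, -0.1]
width: 0.0699
```

Call:
play_rows(
  motion=[0, 0, 0, 0, 0, 0, 70],
)

```text
clock: 20.6
ee_pos: [0.4728, 0.154, 0.11]
ee_rot: [-0.006, 0.435, 0.9, -0.002]
ft_force: [-0.2, -0.3, 0.2]
width: 0.0698
```

```bash
python3 - <<'E'
from plan import *
plan([(.482,.1418,.008,37.5)])
P={};Z={}
B={'top':[3.2,1.3],'side':[-.8,-2.9]}
for n in('side',):
    P[n],Z[n]=cap(n)
    g=(.482,.142);X=cloud(n,P[n],Z[n])
    m=(np.hypot(X[...,0]-g[0],X[...,1]-g[1])<.04)&(X[...,2]>.0355)&(X[...,2]<.045)&(Z[n]>0)
    r=cv2.minAreaRect((X[m][:,:2]*1000).astype(np.float32));print(n,m.sum(),np.round(r[0]+np.array(B[n]),1),np.round(r[1],1),round(r[2],1))
E
```

```text
clock 20.6 at [0.4728 0.154  0.11  ] jaw 38.4 F [-0.2 -0.3  0.2] T [-0.01 -0.01  0.01] w 69.8 tilt 0.73
  -> [0.482 0.142 0.008] 37.5 row [-16.2, 0.5, 101, -0.009, -0.009, 0.016] rows>= 3
side 225 [480.8 142.1] [40.8 33.2] 38.4
```

Call:
play_rows(
  motion=[-16, 0.5, 30, -0.009, -0.009, 0.016, 65, -16, 0.5, 70, -0.009, -0.009, 0.016, 65, -16, 0.5, 95, -0.009, -0.009, 0.016, 65, -16, 0.5, 101, -0.009, -0.009, 0.016, 65, -16, 0.5, 101, -0.009, -0.009, 0.016, 65],
)

```text
clock: 21.15
ee_pos: [0.4819, 0.1378, 0.0084]
ee_rot: [-0.0, 0.444, 0.896, -0.001]
ft_force: [-0.8, 0.1, 1.2]
width: 0.0649
```

Call:
play_rows(
  motion=[0, 0, 0.5, 0, 0, 0, 55, 0, 0, 0.5, 0, 0, 0, 45, 0, 0, 0.5, 0, 0, 0, 38, 0, 0, 0.5, 0, 0, 0, 30, 0, 0, 0.5, 0, 0, 0, 30],
  squeeze=30,
)

```text
clock: 21.65
ee_pos: [0.4832, 0.1379, 0.0094]
ee_rot: [0.001, 0.444, 0.896, -0.0]
ft_force: [-1.1, -1.4, 7.1]
width: 0.0397
```

Call:
play_rows(
  motion=[0, 0, 0, 0, 0, 0, 30, 0, 0, -2, 0, 0, 0, 30, 0, 0, -10, 0, 0, 0, 30, 0, 0, -25, 0, 0, 0, 30, 0, 0, -40, 0, 0, 0, 30],
  squeeze=45,
)

```text
clock: 22.15
ee_pos: [0.4828, 0.1379, 0.0501]
ee_rot: [0.0, 0.444, 0.896, -0.001]
ft_force: [0.6, 0.1, -1.8]
width: 0.0393
```

```bash
python3 - <<'E'
from plan import *
t=cr(0,.022-.032-.010)
plan([(.50,.0,.16,15),(*t,.14,-10.5)])
E
```

```text
clock 22.15 at [0.4828 0.1379 0.0501] jaw 37.3 F [ 0.6  0.1 -1.8] T [ 0.01 -0.04 -0.  ] w 39.3 tilt 0.09
  -> [0.5  0.   0.16] 15.0 row [-120, -70, -109, -0.001, 0.001, 0.389] rows>= 4
  -> [ 0.478 -0.15   0.15 ] 2.2 row [-138, -59, 10.0, 0.0, 0.0, 0.223] rows>= 4
  -> [ 0.456 -0.299  0.14 ] -10.5 row [-148, -27.6, 10.0, 0.0, 0.0, 0.223] rows>= 4
```

Call:
play_rows(
  motion=[0, 0, -50, 0, 0, 0, 30, -120, -70, -109, 0, 0, 0.389, 30, -120, -70, -109, 0, 0, 0.389, 30, -120, -70, -109, 0, 0, 0.389, 30, -120, -70, -109, 0, 0, 0.389, 30],
)

```text
clock: 22.65
ee_pos: [0.5014, -0.0066, 0.1628]
ee_rot: [0.003, 0.613, 0.79, 0.001]
ft_force: [0.5, 0.2, -2.4]
width: 0.0391
```

Call:
play_rows(
  motion=[-138, -59, 10, 0, 0, 0.223, 30, -138, -59, 10, 0, 0, 0.223, 30, -138, -59, 10, 0, 0, 0.223, 30, -138, -59, 10, 0, 0, 0.223, 30, -138, -59, 10, 0, 0, 0.223, 30],
)

```text
clock: 23.15
ee_pos: [0.4779, -0.1563, 0.1533]
ee_rot: [0.003, 0.699, 0.716, 0.001]
ft_force: [-0.2, 0.9, -2.7]
width: 0.0391
```

Call:
play_rows(
  motion=[-148, -28, 10, 0, 0, 0.223, 30, -148, -28, 10, 0, 0, 0.223, 30, -148, -28, 10, 0, 0, 0.223, 30, -148, -28, 10, 0, 0, 0.223, 30, -148, -28, 10, 0, 0, 0.223, 30],
)

```text
clock: 23.65
ee_pos: [0.4537, -0.3045, 0.1433]
ee_rot: [0.002, 0.774, 0.633, 0.001]
ft_force: [0.2, 1.1, -1.7]
width: 0.0393
```

```bash
python3 - <<'E'
from plan import *
t=cr(0,-.021)
plan([(*t,.04,-10.5)])
E
```

```text
clock 23.65 at [ 0.4537 -0.3045  0.1433] jaw -11.4 F [ 0.2  1.1 -1.7] T [ 0.04 -0.   -0.02] w 39.3 tilt 0.28
  -> [ 0.456 -0.3    0.04 ] -10.5 row [4.8, 1.2, 103, 0.005, 0.001, -0.016] rows>= 3
```

Call:
play_rows(
  motion=[4, 1.2, 40, 0.005, 0, -0.016, 30, 4, 1.2, 75, 0.005, 0, -0.016, 30, 4, 1.2, 95, 0.005, 0, -0.016, 30, 4, 1.2, 103, 0.005, 0, -0.016, 30, 4, 1.2, 103, 0.005, 0, -0.016, 30],
)

```text
clock: 24.15
ee_pos: [0.4566, -0.2988, 0.0397]
ee_rot: [-0.001, 0.768, 0.64, -0.001]
ft_force: [0.0, -0.3, -1.8]
width: 0.0392
```

```bash
python3 - <<'E'
from plan import *
plan([(*cr(0,-.021),.0216,-10.5)])
E
```

```text
clock 24.15 at [ 0.4566 -0.2988  0.0397] jaw -10.3 F [ 0.  -0.3 -1.8] T [ 0.03 -0.    0.01] w 39.2 tilt 0.11
  -> [ 0.456 -0.3    0.022] -10.5 row [-1.5, -0.1, 18.1, -0.002, 0.0, 0.003] rows>= 1
```

Call:
play_rows(
  motion=[-1.5, 0, 8, 0, 0, 0, 30, -1.5, 0, 14, 0, 0, 0, 30, -1.5, 0, 17, 0, 0, 0, 30, -1.5, 0, 18, 0, 0, 0, 30, -1.5, 0, 18, 0, 0, 0, 30],
)

```text
clock: 24.65
ee_pos: [0.4564, -0.3005, 0.0218]
ee_rot: [-0.001, 0.768, 0.64, -0.001]
ft_force: [0.4, -0.2, -2.0]
width: 0.0391
```

Call:
play_rows(
  motion=[1.5, 0, 0, 0, 0, 0, 30, 3, 0, 0, 0, 0, 0, 30, 4.5, 0, 0, 0, 0, 0, 30, 4.5, 0, 0, 0, 0, 0, 30],
)

```text
clock: 25.05
ee_pos: [0.4574, -0.2957, 0.0219]
ee_rot: [-0.001, 0.768, 0.641, -0.0]
ft_force: [-1.2, 0.1, -2.7]
width: 0.0392
```

```bash
python3 - <<'E'
from plan import *
plan([(*cr(0,-.01),.0214,-10.5)])
E
```

```text
clock 25.05 at [ 0.4574 -0.2957  0.0219] jaw -10.3 F [-1.2  0.1 -2.7] T [-0.05 -0.04  0.06] w 39.2 tilt 0.09
  -> [ 0.458 -0.289  0.021] -10.5 row [6.3, -0.3, 0.5, -0.002, -0.0, 0.003] rows>= 1
```

Release, rise, and head to the knob (local y about -0.10).

Call:
play_rows(
  motion=[0, 0, 0.5, 0, 0, 0, 30, 0, 0, 0.5, 0, 0, 0, 50, 0, 0, 0.5, 0, 0, 0, 65, 0, 0, -10, 0, 0, 0, 65, 0, 0, -50, 0, 0, 0, 65],
)

```text
clock: 25.55
ee_pos: [0.4553, -0.2944, 0.07]
ee_rot: [-0.003, 0.768, 0.641, -0.002]
ft_force: [0.5, -0.1, 0.1]
width: 0.0651
```

Call:
play_rows(
  motion=[0, 0, -50, 0, 0, 0, 65, -30, 0, -80, 0, 0, 0, 40, -60, 0, -80, 0, 0, 0, 40, -60, 0, -80, 0, 0, 0, 40],
)

```text
clock: 25.95
ee_pos: [0.4439, -0.3582, 0.1523]
ee_rot: [-0.001, 0.769, 0.639, -0.002]
ft_force: [0.2, 0.3, -0.1]
width: 0.0402
```

```bash
python3 - <<'E'
from plan import *
plan([(*cr(0,-.101),.12,-10.5),(*cr(0,-.101),.0537,-10.5)])
p,d=cap('side')
a=[200,110]
cv2.imwrite('pics/s6.png',cv2.resize(cv2.cvtColor(p[a[1]:a[1]+120,a[0]:a[0]+120],cv2.COLOR_RGB2BGR),None,fx=5,fy=5,interpolation=cv2.INTER_CUBIC))
E
```

```text
clock 25.95 at [ 0.4439 -0.3582  0.1523] jaw -10.6 F [ 0.2  0.3 -0.1] T [-0.01 -0.    0.02] w 40.2 tilt 0.3
  -> [ 0.442 -0.379  0.12 ] -10.5 row [-20.7, 1.8, 32, -0.005, 0.002, -0.002] rows>= 1
  -> [ 0.442 -0.379  0.054] -10.5 row [0.0, 0.0, 66, 0.0, 0.0, 0.0] rows>= 2
```

View pics/s6.png

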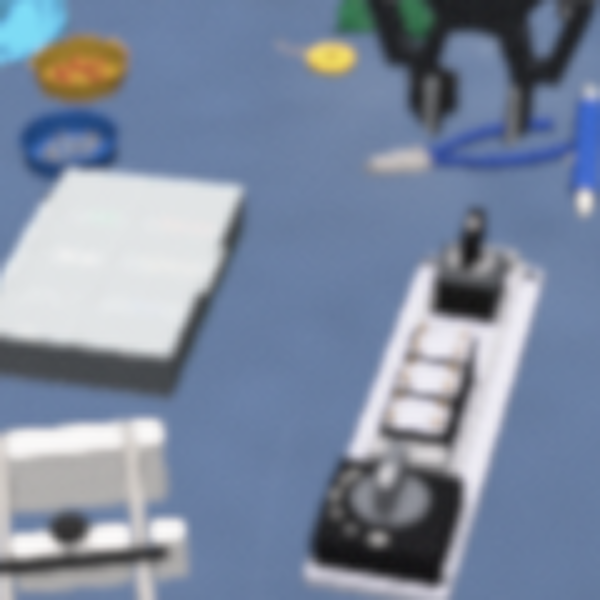

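All three modules stand in one row, at about (420,412), (432,378) and (445,345). The knob bar is along the channel at (473,235). I grip it.

Call:
play_rows(
  motion=[-20.7, 1.8, 32, -0.005, 0.002, 0, 40, -20.7, 1.8, 70, -0.005, 0.002, 0, 40, -20.7, 1.8, 92, -0.005, 0.002, 0, 40, -20.7, 1.8, 98, -0.005, 0.002, 0, 40, -20.7, 1.8, 98, -0.005, 0.002, 0, 30],
)

```text
clock: 26.5
ee_pos: [0.4415, -0.3754, 0.0527]
ee_rot: [-0.002, 0.769, 0.639, -0.0]
ft_force: [0.2, -0.4, 0.8]
width: 0.0301
```

Call:
play_rows(
  motion=[0, 0, 0, 0, 0, 0, 20, 0, 0, 0, 0, 0, 0, 14, 0, 0, 0, 0, 0, 0, 5, 0, 0, 0, 0, 0, 0, 5, 0, 0, 0, 0, 0, 0, 5],
  squeeze=30,
)

```text
clock: 27.0
ee_pos: [0.4424, -0.3758, 0.0541]
ee_rot: [-0.001, 0.769, 0.639, 0.0]
ft_force: [-0.4, 2.0, 7.0]
width: 0.0113
```

```bash
python3 - <<'E'
from plan import *
# stop face at end: row 96mm -> knob local y = .072-.096-.020
plan([(*cr(0,.070-.096-.020),.0537,-10.5)])
E
```

```text
clock 27.0 at [ 0.4424 -0.3758  0.0541] jaw -10.5 F [-0.4  2.   7. ] T [ 0.24  0.18 -0.  ] w 11.3 tilt 0.14
  -> [ 0.452 -0.325  0.054] -10.5 row [51, -0.1, 0.5, -0.001, -0.002, 0.0] rows>= 2
```

Call:
play_rows(
  motion=[5, 0, -0.5, 0, 0, 0, 5, 15, 0, -0.5, 0, 0, 0, 5, 25, 0, -0.5, 0, 0, 0, 5, 35, 0, -0.5, 0, 0, 0, 5, 41, 0, -0.5, 0, 0, 0, 5],
  squeeze=40,
)

```text
clock: 27.5
ee_pos: [0.4502, -0.3339, 0.0544]
ee_rot: [-0.001, 0.768, 0.64, 0.001]
ft_force: [4.5, -2.1, -14.1]
width: 0.0107
```

Call:
play_rows(
  motion=[2, 0, 0, 0, 0, 0, 5, 4, 0, 0, 0, 0, 0, 5, 6, 0, 0, 0, 0, 0, 5, 6, 0, 0, 0, 0, 0, 5],
)

```text
clock: 27.9
ee_pos: [0.4513, -0.3278, 0.0543]
ee_rot: [-0.002, 0.768, 0.64, 0.001]
ft_force: [4.4, 0.5, -11.8]
width: 0.0111
```

```bash
python3 - <<'E'
from plan import *
plan([(*cr(0,.070-.096-.017),.0537,-10.5)])
E
```

```text
clock 27.9 at [ 0.4513 -0.3278  0.0543] jaw -10.4 F [  4.4   0.5 -11.8] T [-0.06 -0.9  -0.07] w 11.1 tilt 0.19
  -> [ 0.452 -0.322  0.054] -10.5 row [6.0, -0.1, 0.7, -0.002, -0.003, 0.001] rows>= 1
```

Call:
play_rows(
  motion=[1.5, 0.3, 0.5, 0, 0, 0, 5, 3, 0.3, 0.5, 0, 0, 0, 5, 4, 0.3, 0.5, 0, 0, 0, 5, 4, 0.3, 0.5, 0, 0, 0, 5],
)

```text
clock: 28.3
ee_pos: [0.4521, -0.3241, 0.0542]
ee_rot: [-0.002, 0.769, 0.64, 0.001]
ft_force: [-2.1, 0.0, 0.7]
width: 0.011
```

Call:
play_rows(
  motion=[1, 0, 0, 0, 0, 0, 5, 2, 0, 0, 0, 0, 0, 5, 2, 0, 0, 0, 0, 0, 5],
)

```text
clock: 28.6
ee_pos: [0.4525, -0.3219, 0.0542]
ee_rot: [-0.002, 0.768, 0.64, 0.001]
ft_force: [-1.2, 0.1, -2.6]
width: 0.011
```

Call:
play_rows(
  motion=[1, 0, 0, 0, 0, 0, 5, 2, 0, 0, 0, 0, 0, 5, 2, 0, 0, 0, 0, 0, 5],
)

```text
clock: 28.9
ee_pos: [0.4529, -0.3197, 0.0542]
ee_rot: [-0.002, 0.768, 0.64, 0.001]
ft_force: [-0.1, -0.7, -1.9]
width: 0.0108
```

```bash
python3 - <<'E'
from plan import *
plan([(*cr(0,.070-.096-.017),.0537,-10.5)])
E
```

```text
clock 28.9 at [ 0.4529 -0.3197  0.0542] jaw -10.4 F [-0.1 -0.7 -1.9] T [-0.1   0.08 -0.12] w 10.8 tilt 0.22
  -> [ 0.452 -0.322  0.054] -10.5 row [-2.3, -0.2, 0.5, -0.002, -0.003, 0.001] rows>= 1
```

Call:
play_rows(
  motion=[1, 0, 0, 0, 0, 0, 5, 2, 0, 0, 0, 0, 0, 5, 2, 0, 0, 0, 0, 0, 5],
)

```text
clock: 29.2
ee_pos: [0.4533, -0.3177, 0.0542]
ee_rot: [-0.002, 0.768, 0.64, 0.001]
ft_force: [-0.8, -1.8, -3.3]
width: 0.0108
```

Call:
play_rows(
  motion=[1, 0, 0, 0, 0, 0, 5, 2, 0, 0, 0, 0, 0, 5, 2, 0, 0, 0, 0, 0, 5],
)

```text
clock: 29.5
ee_pos: [0.4536, -0.3157, 0.0542]
ee_rot: [-0.002, 0.768, 0.64, 0.001]
ft_force: [-0.3, -1.6, -3.6]
width: 0.0111
```

```bash
python3 - <<'E'
from plan import *
plan([(*cr(0,.070-.096-.017),.0537,-10.5)])
E
```

```text
clock 29.5 at [ 0.4536 -0.3157  0.0542] jaw -10.4 F [-0.3 -1.6 -3.6] T [-0.52  0.08 -0.07] w 11.1 tilt 0.21
  -> [ 0.452 -0.322  0.054] -10.5 row [-6.3, -0.2, 0.5, -0.002, -0.003, 0.001] rows>= 1
```

```bash
python3 - <<'E'
from h import *
p,d=cap('side');X=cloud('side',p,d)
a=[240,140]
cv2.imwrite('pics/s7.png',cv2.resize(cv2.cvtColor(p[a[1]:a[1]+80,a[0]:a[0]+80],cv2.COLOR_RGB2BGR),None,fx=7,fy=7,interpolation=cv2.INTER_CUBIC))
E
```

```text
(no output)
```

View pics/s7.png

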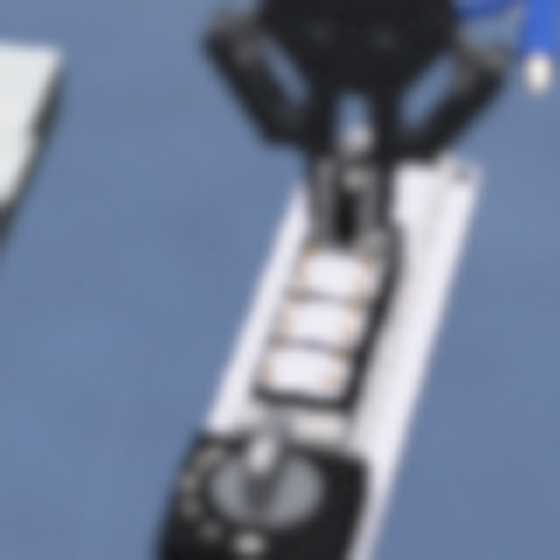

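The stop, at about (345,235), is now behind the row. There is no firm contact yet, so I keep pushing in small steps.

Call:
play_rows(
  motion=[1, 0, 0, 0, 0, 0, 5, 2, 0, 0, 0, 0, 0, 5, 2, 0, 0, 0, 0, 0, 5],
)

```text
clock: 29.85
ee_pos: [0.4537, -0.3152, 0.0543]
ee_rot: [-0.001, 0.769, 0.64, 0.0]
ft_force: [-0.0, -7.6, -7.8]
width: 0.0108
```

Call:
play_rows(
  motion=[1, 0, 0, 0, 0, 0, 5, 2, 0, 0, 0, 0, 0, 5, 2, 0, 0, 0, 0, 0, 5],
)

```text
clock: 30.15
ee_pos: [0.4537, -0.3151, 0.0543]
ee_rot: [0.0, 0.769, 0.639, -0.001]
ft_force: [-0.3, -10.1, -9.8]
width: 0.0108
```

Call:
play_rows(
  motion=[1, 0, 0, 0, 0, 0, 5, 2, 0, 0, 0, 0, 0, 5, 2, 0, 0, 0, 0, 0, 5],
)

```text
clock: 30.45
ee_pos: [0.4537, -0.3152, 0.0543]
ee_rot: [0.002, 0.769, 0.639, -0.002]
ft_force: [-0.1, -10.7, -9.6]
width: 0.0111
```

Firm contact at about 10 N. TCP travel suggests the knob sits off-centre in the grip, so I relax, release, and look before regripping to turn it.

Call:
play_rows(
  motion=[0, 0, 0.5, 0, 0, 0, 5, 0, 0, 0.5, 0, 0, 0, 20, 0, 0, 0, 0, 0, 0, 40, 0, 0, -30, 0, 0, 0, 40, -20, 0, -75, 0, 0, 0, 40],
)

```text
clock: 30.95
ee_pos: [0.4499, -0.3307, 0.128]
ee_rot: [-0.001, 0.768, 0.64, -0.002]
ft_force: [1.1, -0.7, 0.3]
width: 0.0403
```

Call:
play_rows(
  motion=[-30, 0, -30, 0, 0, 0, 40, -40, 0, -30, 0, 0, 0, 40, -40, 0, -30, 0, 0, 0, 40],
)

```text
clock: 31.25
ee_pos: [0.4426, -0.3714, 0.1586]
ee_rot: [-0.0, 0.769, 0.64, -0.002]
ft_force: [0.1, 0.6, -0.2]
width: 0.0403
```

```bash
python3 - <<'E'
from plan import *
plan([(*cr(0,-.0435),.12,-10.5)])
c,s=np.cos(CY),np.sin(CY)
for n,b in(('side',[-.8,-2.9]),('top',[3.2,1.3])):
    p,d=cap(n);X=cloud(n,p,d)
    x=X[...,0]+b[0]/1e3-CO[0];y=X[...,1]+b[1]/1e3-CO[1];L=np.stack([c*x+s*y,-s*x+c*y,X[...,2]],-1)
    t=L[(d>0)&(abs(L[...,0])<.012)&(L[...,1]<.0)&(L[...,1]>-.085)&(L[...,2]>.07)&(L[...,2]<.084)]*1000
    if len(t)>4:print(n,'knob',len(t),t.min(0).round(1),t.max(0).round(1),t.mean(0).round(1))
    if n=='side':
        a=[240,140]
        cv2.imwrite('pics/s8.png',cv2.resize(cv2.cvtColor(p[a[1]:a[1]+80,a[0]:a[0]+80],cv2.COLOR_RGB2BGR),None,fx=7,fy=7,interpolation=cv2.INTER_CUBIC))
E
```

```text
clock 31.25 at [ 0.4426 -0.3714  0.1586] jaw -10.5 F [ 0.1  0.6 -0.2] T [0.01 0.02 0.04] w 40.3 tilt 0.22
  -> [ 0.452 -0.322  0.12 ] -10.5 row [50, 0.6, 38, -0.003, 0.002, 0.001] rows>= 2
side knob 38 [ -6.8 -63.8  70.5] [  5.7 -23.6  78. ] [ -1.  -42.2  74.9]
top knob 28 [ -5.  -52.6  70.8] [  6.4 -24.3  83.7] [  0.7 -37.2  76.3]
```

View pics/s8.png

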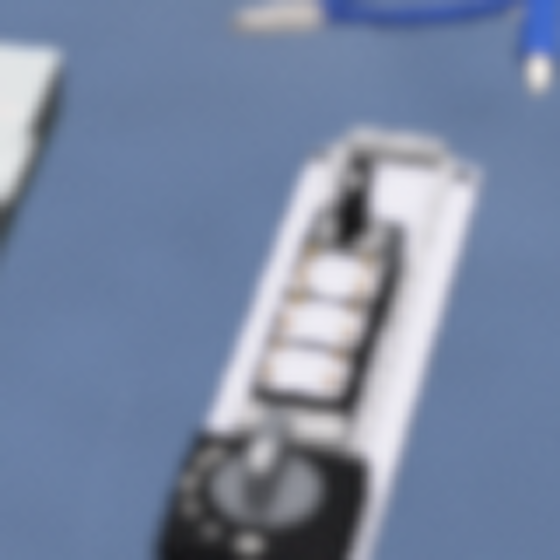

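The row looks tight, and the knob centre is at local y ≈ -0.0437, as predicted from three 32 mm modules. I regrip it centred.

Call:
play_rows(
  motion=[49, 0.5, 30, 0, 0, 0, 40, 49, 0.5, 60, 0, 0, 0, 40, 49, 0.5, 90, 0, 0, 0, 40, 49, 0.5, 104, 0, 0, 0, 40, 49, 0.5, 104, 0, 0, 0, 40],
)

```text
clock: 31.85
ee_pos: [0.4499, -0.319, 0.0505]
ee_rot: [-0.004, 0.768, 0.641, -0.003]
ft_force: [-0.1, -0.6, 1.4]
width: 0.0402
```

```bash
python3 - <<'E'
from plan import *
plan([(*cr(0,-.0437),.054,-10.5)])
E
```

```text
clock 31.85 at [ 0.4499 -0.319   0.0505] jaw -10.3 F [-0.1 -0.6  1.4] T [-0.01  0.01  0.01] w 40.2 tilt 0.62
  -> [ 0.452 -0.323  0.054] -10.5 row [-3.1, 2.8, -3.5, -0.011, -0.001, 0.004] rows>= 1
```

Call:
play_rows(
  motion=[-3.5, 2.5, -4, -0.011, 0, 0.004, 30, -3.5, 2.5, -4, -0.011, 0, 0.004, 25],
)

```text
clock: 32.05
ee_pos: [0.4525, -0.3241, 0.0561]
ee_rot: [0.001, 0.769, 0.639, 0.001]
ft_force: [-0.1, 0.7, 0.4]
width: 0.0247
```

Call:
play_rows(
  motion=[0, 0, 0, 0, 0, 0, 20, 0, 0, 0, 0, 0, 0, 14, 0, 0, 0, 0, 0, 0, 5, 0, 0, 0, 0, 0, 0, 5, 0, 0, 0, 0, 0, 0, 5],
  squeeze=40,
)

```text
clock: 32.55
ee_pos: [0.4522, -0.3247, 0.0572]
ee_rot: [0.001, 0.77, 0.639, 0.001]
ft_force: [-5.1, 1.4, 10.6]
width: 0.0112
```

```bash
python3 - <<'E'
from plan import *
plan([(*cr(0,-.0437),.054,-10.5)])
E
```

```text
clock 32.55 at [ 0.4522 -0.3247  0.0572] jaw -10.6 F [-5.1  1.4 10.6] T [0.29 1.09 0.05] w 11.2 tilt 0.18
  -> [ 0.452 -0.323  0.054] -10.5 row [2.1, -0.4, 3.2, 0.003, 0.0, -0.002] rows>= 1
```

Call:
play_rows(
  motion=[0, 0, 0, 0, 0, 0, 25, 0, 0, 0, 0, 0, 0, 25, 2.5, -0.4, 4.5, 0, 0, 0, 25, 2.5, -0.4, 4.5, 0, 0, 0, 25],
)

```text
clock: 32.95
ee_pos: [0.4521, -0.3214, 0.0519]
ee_rot: [0.001, 0.769, 0.639, 0.001]
ft_force: [-0.4, 0.2, 0.1]
width: 0.0247
```

Call:
play_rows(
  motion=[0, 0, 0, 0, 0, 0, 14, 0, 0, 0, 0, 0, 0, 5, 0, 0, 0, 0, 0, 0, 5, 0, 0, 0, 0, 0, 0, 5],
)

```text
clock: 33.35
ee_pos: [0.4526, -0.3217, 0.0528]
ee_rot: [0.001, 0.769, 0.639, 0.001]
ft_force: [-1.0, 1.1, 8.3]
width: 0.0112
```

```bash
python3 - <<'E'
from plan import *
plan([(*cr(0,-.0437),.054,-10.5)])
E
```

```text
clock 33.35 at [ 0.4526 -0.3217  0.0528] jaw -10.6 F [-1.   1.1  8.3] T [ 0.22  0.28 -0.  ] w 11.2 tilt 0.2
  -> [ 0.452 -0.323  0.054] -10.5 row [-0.9, -0.3, -1.2, 0.003, -0.0, -0.002] rows>= 1
```

Call:
play_rows(
  motion=[1, 0, -0.4, 0, 0, 0, 5, 2, 0, -0.4, 0, 0, 0, 5, 2, 0, -0.4, 0, 0, 0, 5],
)

```text
clock: 33.65
ee_pos: [0.4527, -0.3211, 0.0532]
ee_rot: [0.002, 0.77, 0.639, 0.001]
ft_force: [0.3, -5.7, -3.0]
width: 0.0111
```

Call:
play_rows(
  motion=[1.5, 0, 0, 0, 0, 0, 5, 1.5, 0, 0, 0, 0, 0.1, 5, 1.5, 0, 0, 0, 0, 0.2, 5, 1.5, 0, 0, 0, 0, 0.3, 5, 1.5, 0, 0, 0, 0, 0.4, 5],
)

```text
clock: 34.15
ee_pos: [0.453, -0.3212, 0.0532]
ee_rot: [0.003, 0.882, 0.471, 0.001]
ft_force: [1.8, -7.6, -4.9]
width: 0.0114
```

```bash
python3 - <<'E'
from plan import *
plan([(*cr(0,-.0437),.054,-100.5)])
E
```

```text
clock 34.15 at [ 0.453  -0.3212  0.0532] jaw -33.8 F [ 1.8 -7.6 -4.9] T [-1.49 -0.41  0.04] w 11.4 tilt 0.38
  -> [ 0.453 -0.322  0.054] -67.2 row [-0.8, 0.0, -0.4, 0.007, 0.0, 0.582] rows>= 4
  -> [ 0.452 -0.323  0.054] -100.5 row [-0.6, 0.5, -0.4, 0.0, 0.0, 0.582] rows>= 4
```

Call:
play_rows(
  motion=[1.3, -0.6, 0, 0, 0, 0.1, 5, 1.3, -0.6, 0, 0, 0, 0.2, 5, 1.3, -0.6, 0, 0, 0, 0.3, 5, 1.3, -0.6, 0, 0, 0, 0.4, 5, 1.3, -0.6, 0, 0, 0, 0.5, 5],
  squeeze=50,
)

```text
clock: 34.65
ee_pos: [0.4532, -0.3215, 0.0532]
ee_rot: [0.005, 0.972, 0.235, 0.001]
ft_force: [2.6, -7.7, -7.0]
width: 0.0109
```

Call:
play_rows(
  motion=[0.9, -1.2, 0, 0, 0, 0.1, 5, 0.9, -1.2, 0, 0, 0, 0.2, 5, 0.9, -1.2, 0, 0, 0, 0.3, 5, 0.9, -1.2, 0, 0, 0, 0.4, 5, 0.9, -1.2, 0, 0, 0, 0.5, 5],
)

```text
clock: 35.15
ee_pos: [0.4533, -0.3219, 0.0533]
ee_rot: [0.006, 1.0, -0.015, 0.003]
ft_force: [1.5, -10.1, -7.7]
width: 0.0108
```

```bash
python3 - <<'E'
from plan import *
plan([(*cr(0,-.0437),.054,-100.5)])
E
```

```text
clock 35.15 at [ 0.4533 -0.3219  0.0533] jaw -91.7 F [  1.5 -10.1  -7.7] T [-1.75 -0.22  0.03] w 10.8 tilt 0.72
  -> [ 0.452 -0.323  0.054] -100.5 row [-1.1, 0.7, -0.7, 0.011, -0.007, 0.154] rows>= 2
```

Call:
play_rows(
  motion=[0.2, -1, 0, 0, 0, 0.06, 5, 0.2, -1, 0, 0, 0, 0.12, 5, 0.2, -1, 0, 0, 0, 0.19, 5, 0.2, -1, 0, 0, 0, 0.19, 5],
)

```text
clock: 35.55
ee_pos: [0.4533, -0.3221, 0.0533]
ee_rot: [0.007, 0.994, -0.111, 0.003]
ft_force: [-0.0, -5.1, -2.6]
width: 0.0109
```

Call:
play_rows(
  motion=[0, 0, 0, 0, 0, 0, 5, 0, 0, 0, 0, 0, 0, 25, 0, 0, 0, 0, 0, 0, 40, 0, 0, -30, 0, 0, 0, 40, 0, 0, -75, 0, 0, 0, 40],
)

```text
clock: 36.05
ee_pos: [0.4514, -0.3197, 0.1271]
ee_rot: [0.006, 0.994, -0.111, 0.001]
ft_force: [1.0, -0.2, 1.1]
width: 0.0399
```

```bash
python3 - <<'E'
from plan import *
plan([(*cr(0,.123),.16,-10.5)])
E
```

```text
clock 36.05 at [ 0.4514 -0.3197  0.1271] jaw -102.8 F [ 1.  -0.2  1.1] T [ 0.   -0.04  0.01] w 39.9 tilt 0.69
  -> [ 0.462 -0.266  0.138] -72.0 row [-1.7, -54, -11.6, 0.012, 0.0, -0.537] rows>= 4
  -> [ 0.472 -0.212  0.149] -41.3 row [26.5, -47, -11.0, 0.0, 0.0, -0.537] rows>= 4
  -> [ 0.483 -0.159  0.16 ] -10.5 row [47, -27.6, -11.0, 0.0, 0.0, -0.537] rows>= 4
```

Call:
play_rows(
  motion=[-2, -54, -12, 0.012, 0, -0.537, 40, -2, -54, -12, 0.012, 0, -0.537, 40, -2, -54, -12, 0.012, 0, -0.537, 40, -2, -54, -12, 0.012, 0, -0.537, 40, -2, -54, -12, 0.012, 0, -0.537, 40],
)

```text
clock: 36.55
ee_pos: [0.4613, -0.266, 0.1385]
ee_rot: [-0.0, 0.988, 0.158, 0.0]
ft_force: [-0.0, 0.1, -0.4]
width: 0.0399
```

Call:
play_rows(
  motion=[26, -47, -11, 0, 0, -0.537, 40, 26, -47, -11, 0, 0, -0.537, 40, 26, -47, -11, 0, 0, -0.537, 40, 26, -47, -11, 0, 0, -0.537, 40, 26, -47, -11, 0, 0, -0.537, 40],
)

```text
clock: 37.05
ee_pos: [0.4713, -0.2131, 0.1494]
ee_rot: [-0.0, 0.911, 0.413, 0.0]
ft_force: [0.7, -0.0, 0.1]
width: 0.0402
```

Call:
play_rows(
  motion=[47, -28, -11, 0, 0, -0.537, 40, 47, -28, -11, 0, 0, -0.537, 40, 47, -28, -11, 0, 0, -0.537, 40, 47, -28, -11, 0, 0, -0.537, 40, 47, -28, -11, 0, 0, -0.537, 40],
)

```text
clock: 37.55
ee_pos: [0.4809, -0.1593, 0.1603]
ee_rot: [-0.001, 0.769, 0.639, 0.0]
ft_force: [-0.3, -0.3, 0.1]
width: 0.0403
```

```bash
python3 - <<'E'
from plan import *
plan([(*cr(0,.123),.09,-10.5)])
c,s=np.cos(CY),np.sin(CY)
for n,b in(('side',[-.8,-2.9]),('top',[3.2,1.3])):
    p,d=cap(n);X=cloud(n,p,d)
    x=X[...,0]+b[0]/1e3-CO[0];y=X[...,1]+b[1]/1e3-CO[1];L=np.stack([c*x+s*y,-s*x+c*y,X[...,2]],-1)
    for nm,lo,hi,z0,z1 in(('knob',-.085,0,.07,.084),('dial',.09,.16,.062,.080)):
        t=L[(d>0)&(abs(L[...,0])<.03)&(L[...,1]<hi)&(L[...,1]>lo)&(L[...,2]>z0)&(L[...,2]<z1)]*1000
        if len(t)>4:print(n,nm,len(t),t.min(0).round(1),t.max(0).round(1))
a=[230,140];p=np.load('last_side.npz')['p']
cv2.imwrite('pics/s9.png',cv2.resize(cv2.cvtColor(p[a[1]:a[1]+100,a[0]:a[0]+90],cv2.COLOR_RGB2BGR),None,fx=6,fy=6,interpolation=cv2.INTER_CUBIC))
E
```

```text
clock 37.55 at [ 0.4809 -0.1593  0.1603] jaw -10.6 F [-0.3 -0.3  0.1] T [-0.02  0.01 -0.03] w 40.3 tilt 0.07
  -> [ 0.483 -0.159  0.09 ] -10.5 row [0.9, 1.5, 70, -0.001, -0.001, -0.002] rows>= 2
side knob 25 [-19.9 -48.2  70.6] [ 19.4 -34.9  78.1]
side dial 52 [ -6.  102.8  62.1] [  5.5 140.1  72.2]
top knob 35 [-18.5 -48.5  70. ] [ 20.  -36.3  82. ]
```

View pics/s9.png

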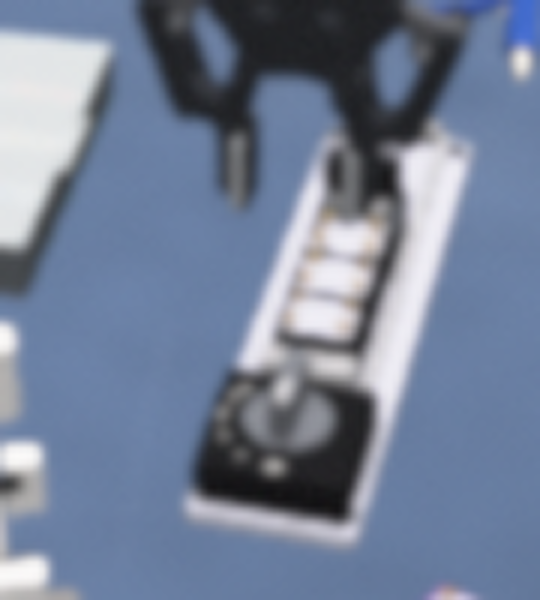

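The knob bar is now across the channel and the row is tight. The dots run from the dash (272,465) up the left side of the dial. Dial centre is at local (0, 0.122). I grip it.

Call:
play_rows(
  motion=[0, 1.5, 35, 0, 0, 0, 35, 0, 1.5, 70, 0, 0, 0, 35, 0, 1.5, 95, 0, 0, 0, 35, 0, 1.5, 108, 0, 0, 0, 35, 0, 1.5, 110, 0, 0, 0, 35],
)

```text
clock: 38.15
ee_pos: [0.4814, -0.1598, 0.0492]
ee_rot: [-0.001, 0.771, 0.637, -0.001]
ft_force: [0.7, 0.4, 0.5]
width: 0.0343
```

```bash
python3 - <<'E'
from plan import *
plan([(*cr(0,.122),.0475,-10.5)])
E
```

```text
clock 38.15 at [ 0.4814 -0.1598  0.0492] jaw -10.9 F [0.7 0.4 0.5] T [-0.09 -0.03  0.05] w 34.3 tilt 0.18
  -> [ 0.482 -0.16   0.048] -10.5 row [0.3, 0.9, 1.7, -0.003, -0.0, -0.007] rows>= 1
```

Call:
play_rows(
  motion=[0, 1, 1, 0, 0, -0.007, 20, 0, 1, 1, 0, 0, -0.007, 14, 0, 1, 1, 0, 0, -0.007, 5, 0, 1, 1, 0, 0, -0.007, 5, 0, 1, 1, 0, 0, -0.007, 5],
  squeeze=40,
)

```text
clock: 38.65
ee_pos: [0.483, -0.1601, 0.0493]
ee_rot: [-0.001, 0.769, 0.639, -0.0]
ft_force: [-2.6, -0.3, 6.2]
width: 0.0109
```

Call:
play_rows(
  motion=[0, 0, 0, 0, 0, 0.1, 5, 0, 0, 0, 0, 0, 0.2, 5, 0, 0, 0, 0, 0, 0.3, 5, 0, 0, 0, 0, 0, 0.4, 5, 0, 0, 0, 0, 0, 0.5, 5],
)

```text
clock: 39.15
ee_pos: [0.4824, -0.1598, 0.0494]
ee_rot: [-0.001, 0.904, 0.427, -0.001]
ft_force: [-2.6, 0.7, -3.3]
width: 0.0109
```

```bash
python3 - <<'E'
from plan import *
plan([(*cr(0,.122),.0475,-100.5)])
E
```

```text
clock 39.15 at [ 0.4824 -0.1598  0.0494] jaw -39.4 F [-2.6  0.7 -3.3] T [-0.04  0.47  0.03] w 10.9 tilt 0.17
  -> [ 0.482 -0.16   0.048] -70.0 row [0.1, -0.1, 1.0, -0.003, 0.001, 0.533] rows>= 4
  -> [ 0.482 -0.16   0.048] -100.5 row [0.0, -0.1, 1.0, 0.0, 0.0, 0.533] rows>= 4
```

Call:
play_rows(
  motion=[0, 0, 0, 0, 0, 0.1, 5, 0, 0, 0, 0, 0, 0.2, 5, 0, 0, 0, 0, 0, 0.3, 5, 0, 0, 0, 0, 0, 0.4, 5, 0, 0, 0, 0, 0, 0.54, 5],
)

```text
clock: 39.65
ee_pos: [0.4819, -0.1593, 0.0494]
ee_rot: [-0.002, 0.986, 0.168, -0.001]
ft_force: [-1.6, 1.3, -6.0]
width: 0.0113
```

Call:
play_rows(
  motion=[0, 0, 0, 0, 0, 0.1, 5, 0, 0, 0, 0, 0, 0.2, 5, 0, 0, 0, 0, 0, 0.3, 5, 0, 0, 0, 0, 0, 0.4, 5, 0, 0, 0, 0, 0, 0.54, 5],
)

```text
clock: 40.15
ee_pos: [0.4818, -0.1586, 0.0495]
ee_rot: [-0.002, 0.995, -0.103, -0.002]
ft_force: [1.2, 2.0, -8.4]
width: 0.0111
```

```bash
python3 - <<'E'
from plan import *
plan([(*cr(0,.122),.0475,-100.5)])
E
```

```text
clock 40.15 at [ 0.4818 -0.1586  0.0495] jaw -101.8 F [ 1.2  2.  -8.4] T [ 0.19 -0.12  0.14] w 11.1 tilt 0.28
  -> [ 0.482 -0.16   0.048] -100.5 row [0.7, 1.0, 2.0, -0.003, 0.004, -0.023] rows>= 1
```

Call:
play_rows(
  motion=[0, 0, 0.5, 0, 0, -0.02, 5, 0, 0, 0.5, 0, 0, -0.02, 25, 0, 0, 0, 0, 0, -0.02, 40, 0, 0, -30, 0, 0, -0.02, 40, 0, 0, -75, 0, 0, -0.02, 40],
)

```text
clock: 40.65
ee_pos: [0.4808, -0.1587, 0.1241]
ee_rot: [-0.002, 0.996, -0.092, -0.003]
ft_force: [2.5, 1.0, 1.2]
width: 0.0404
```

Call:
play_rows(
  motion=[0, 100, -80, 0, 0, 0, 40, 0, 150, -100, 0, 0, 0, 40, 0, 220, -100, 0, 0, 0, 40, 0, 220, -100, 0, 0, 0, 40, 0, 220, -100, 0, 0, 0, 40],
)

```text
clock: 41.15
ee_pos: [0.4408, -0.3775, 0.2249]
ee_rot: [-0.001, 0.996, -0.091, -0.002]
ft_force: [0.4, -0.7, -0.1]
width: 0.0402
```

```bash
python3 - <<'E'
from plan import *
plan([])
c,s=np.cos(CY),np.sin(CY);im=[]
for n,b in(('side',[-.8,-2.9]),('top',[3.2,1.3])):
    p,d=cap(n);X=cloud(n,p,d)
    x=X[...,0]+b[0]/1e3-CO[0];y=X[...,1]+b[1]/1e3-CO[1];L=np.stack([c*x+s*y,-s*x+c*y,X[...,2]],-1)
    for nm,lo,hi,z0,z1 in(('knob',-.085,0,.07,.084),('dial',.09,.16,.062,.080),('mods',-.03,.075,.047,.058)):
        t=L[(d>0)&(abs(L[...,0])<.03)&(L[...,1]<hi)&(L[...,1]>lo)&(L[...,2]>z0)&(L[...,2]<z1)]*1000
        if len(t)>4:
            r=cv2.minAreaRect(t[:,:2].astype(np.float32));print(n,nm,len(t),t.min(0).round(1),t.max(0).round(1),np.round(r[1],1),round(r[2],1))
    a=[230,140] if n=='side' else [225,172]
    im.append(cv2.resize(cv2.cvtColor(p[a[1]:a[1]+90,a[0]:a[0]+65] if n=='side' else p[a[1]:a[1]+60,a[0]:a[0]+65],cv2.COLOR_RGB2BGR),None,fx=6,fy=6,interpolation=cv2.INTER_CUBIC))
im[1]=cv2.copyMakeBorder(im[1],0,im[0].shape[0]-im[1].shape[0],0,0,cv2.BORDER_CONSTANT)
cv2.imwrite('pics/s10.png',np.hstack(im))
E
```

```text
clock 41.15 at [ 0.4408 -0.3775  0.2249] jaw -100.4 F [ 0.4 -0.7 -0.1] T [ 0.01 -0.06 -0.01] w 40.2 tilt 0.32
side knob 47 [-20.4 -53.2  70. ] [ 19.2 -36.7  79.3] [15.  39.4] 85.0
side dial 62 [-18.9 114.1  62. ] [ 18.5 128.7  71.8] [37.3 14.6] 0.8
side mods 294 [-20.5 -28.1  47. ] [19.8 72.8 58. ] [ 40.2 100.7] 0.6
top knob 38 [-19.3 -48.9  70.4] [ 20.2 -36.7  83.9] [11.8 39.6] 87.8
top dial 35 [-16.  116.9  62.5] [ 17.5 129.1  74.6] [33.3 11.7] 1.6
top mods 251 [-19.6 -29.3  47. ] [20.  73.9 57.8] [103.3  39.3] 89.4
```

View pics/s10.png

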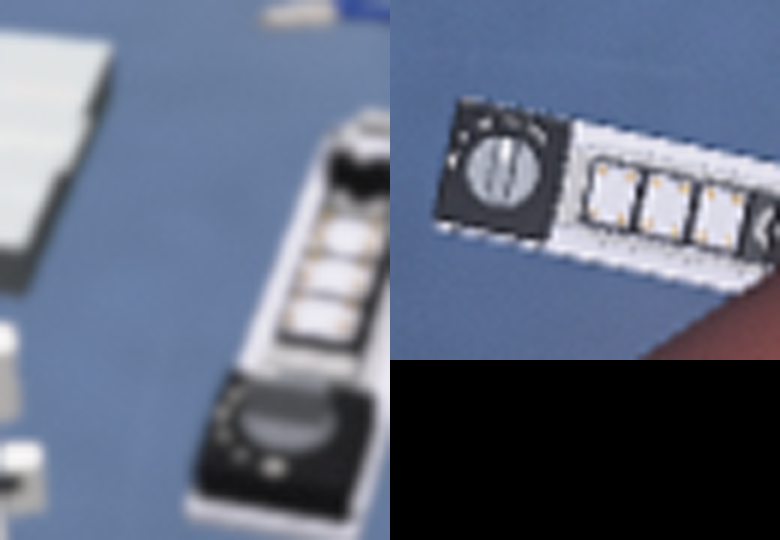

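The final view shows three modules closed up between end block and stop, the knob across the channel, and the dial bar across, pointing at the three-dot mark. Robot is clear, so I hand it in.

```bash
python3 -c "
from plant import ctrl
print(ctrl.sign_off())"
```

```text
the job is handed in; nothing more can be done
None
```

The job is done and handed in after about 41 s of robot time; no verdict was reported. I freed the knob and drew the stop back. The three black modules now stand in one row against the end block, 40 mm side across the channel. I pushed the stop up to firm contact (about 8–10 N), locked the knob under that push and turned the dial to three dots. I did not touch the purple look-alikes, the side cutter or the pliers.

**Last checks:**
- **Row:** module spacing is about 32 mm in the top view, so no visible gap. Measured row length is about 101–103 mm against a nominal 96 mm; I put the difference down to depth blur at the edges.
- **Knob:** the bar is across the channel, at about 1.5–1.6 rad (locked above 1.3).
- **Dial:** the bar is within 2° of across the channel, at about 1.57 rad (three dots).
- **Knob grip:** while sliding the stop up, the knob sat a few mm off-centre in the grip. I released it, measured it again and regripped it centred before locking.
- **Cameras:** the two disagreed by about 4 mm, so I corrected both against positions felt with the gripper.
- **Not checked:** I did not measure the side cutter's or the pliers' positions again at the end.

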